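Index the lock-cylinder turntable to its next station

TASK

Bring the next lock cylinder under the press: swing the red cam lever out to park the index bolt, push the turntable anticlockwise just off its notch, swing the lever back in so that the sprung bolt rides on the rim, and then push the table on the same way until the bolt snaps into the very next notch. Feel for that stop and do not force the table against the bolt. Keep the cylinders standing in their nests, leave everything else alone, and leave the lever in and the table locked.

Things in the scene. Friction and masses are not known exactly. Their poses are not given: they have to be found in the camera images.
- fixture: cast grey-green base, 300 x 300 mm, 14 mm thick, carrying turntable, bolt and a small arbor press; fixed, but its place and yaw differ each time. Origin on the turntable's axis at bench height, z up. Bolt and lever are on its +y side. Press column 60 degrees right of +x, 145 to 200 mm from the axis, 300 mm tall; the ram hangs over the nest circle, underside 146 mm above the bench.
- plate_centre (a point): centre of the turntable's alloy top plate (radius 113 mm), 54 mm above the bench; hub of radius 26 mm round it, top 68 mm above the bench. Below the plate is the steel index ring, radius 122 mm, 36 to 48 mm above the bench, with six rim notches 15 mm wide and 60 degrees apart. A yellow arrow shows the way to turn.
- turntable (a joint): angle of the turntable, rad, growing anticlockwise from above. Starts locked within 0.01 of 0; pitch of the six stations 60 degrees (1.047). Locked, it has about 0.6 degrees of play either way. With the bolt parked it turns lightly both ways (1 to 2 N at a nest) and stays where it is left; with the bolt riding on the rim it takes about 8 to 15 N at a nest until the bolt drops in.
- dial: the whole turntable with its six blue nest blocks; frame on its axis, 36 mm above the bench, aligned with the fixture's when the turntable reads 0. Blocks stand on the top plate: 52 mm radially, 36 mm tangentially, 30 mm high, centred 88 mm from the axis at -60, 0, 60, 120, 180 and 240 degrees; gap between neighbours 52 mm there. Push on their upright side faces.
- push_face (a point): a point on the turntable: the middle of the clockwise side face (the face to push on) of the block at 120 degrees, 15 mm above the top plate; at the start this block is at the left of the table, on the robot's side.
- bolt (a joint): how far the index bolt is drawn out, m: 0 to 0.001 seated in a notch, about 0.0075 with its nose riding on the rim between notches, about 0.009 when parked. A spring of 8 to 13 N drives it in, along -y of the fixture. Seated, it is a hard stop for the table both ways. It slides 37 to 47 mm above the bench; red tail button 245 mm from the axis.
- lever (a joint): angle of the cam lever, rad: 0 to 0.2 in (bolt free; lever along -x of the fixture), growing clockwise from above as it swings out to its stop at 1.75, just past +y of the fixture. Past 1.6 it stays parked, bolt drawn out; between, it holds the bolt part-way and may slip back. Vertical pivot at x 0, y 190 mm in the fixture's frame. Takes 2 to 4 N at the knob.
- lever_knob (a point): centre of the red upright knob on the lever's end, 85 mm from the pivot, 95 mm above the bench; the knob is a cylinder 20 mm across, from 70 to 112 mm above the bench, on a flat steel bar 15 mm wide.
- cylinder0: nickel lock cylinder standing loose on end in the nest under the press at -60 degrees: 60 mm tall, profile 33 x 17 mm, 62 to 122 mm above the bench, standing 38 mm proud of its nest; origin at its foot, z up.
- cylinder1: the same, nickel, in the nest at 240 degrees: the next one, to come under the press.
- cylinder2: the same, brass, in the nest at 180 degrees.
- cylinder3: the same, nickel, in the nest at 120 degrees. The nests at 0 and 60 degrees are empty.
- spare_cylinder: brass lock cylinder lying on the near right corner of the fixture's base; bystander.
- can_red: red drinks can, 66 mm across, 115 mm tall, on the left; bystander.
- can_orange: orange drinks can, same size, on the left; bystander.
- phone: dark phone 150 x 74 x 8 mm lying at the near left; bystander.
- screwdriver: red-handled screwdriver 190 mm long lying at the near right; bystander.
- padlock: brass padlock lying at the right, body 48 x 52 x 24 mm; bystander.
- pliers: pliers with one red and one yellow handle, 150 mm long, lying at the right; bystander.

How it is judged:
On the way, in this order (a step that is already met when the one before it is completed fails the run):
1. the bolt is parked: lever swung past 1.55 rad and bolt drawn more than 8 mm (value of joint lever above 1.55 rad and value of joint bolt above 0.008 m), for 0.2 s.
2. the table is off its notch, lever back in (below 0.3 rad), bolt riding on the rim (value of joint lever below 0.3 rad and value of joint bolt above 0.0055 m and value of joint turntable between 0.08 and 0.96 rad), for 0.2 s.
3. the bolt has snapped into the next notch (value of joint bolt below 0.002 m and value of joint turntable between 1.012 and 1.082 rad), for 0.2 s.
At the end, for the whole second after the job is handed in: turntable at rest one station (60 degrees, within 2) anticlockwise of its start, index bolt seated (under 2 mm drawn), lever in (below 0.3 rad); the four cylinders stand in their nests, tilted under 0.2 rad, feet under 8 mm off the nest floor (all of step 3 and value of joint lever below 0.3 rad and velocity of joint turntable between -0.03 and 0.03 rad/s and angle between each of cylinder0, cylinder1, cylinder2, cylinder3's own z axis and vertical below 0.2 rad and height (world z) of each of cylinder0, cylinder1, cylinder2, cylinder3 below 0.07 m); the robot touches nothing.
It fails at once if the table is forced against the seated bolt: pushed with more than 35 N while the bolt is drawn less than 3 mm (contact force between the fingers and dial above 35 N and value of joint bolt below 0.003 m).
It fails at once if the table is turned the wrong way (more than 5 degrees clockwise) or past the next station by more than 5 degrees (value of joint turntable below -0.09 rad or value of joint turntable above 1.135 rad).
It fails at once if a cylinder is knocked over or out of its nest (angle between any of cylinder0, cylinder1, cylinder2, cylinder3's own z axis and vertical above 0.35 rad).
It fails at once if a bystander is moved by more than 20 mm (distance of any of spare_cylinder, can_red, can_orange, phone, screwdriver, padlock, pliers from where it was at the start of the episode above 0.02 m).
It also fails if it takes over 72 s, if anything falls off the work surface, if the arm or the gripper's body presses on something with over 40 N, if the wrist force passes 120 N, or if a joint passes its speed limit or range.

ROBOT

A 7-joint arm with a two-finger parallel gripper is mounted at the origin on the work surface. World frame = base frame: x ahead of the robot, y to its left, z up, the work surface at z = 0. Lengths are in m, angles in rad, forces in N, time in s.
With the tool pointing down it reaches from about 0.35 to 0.9 m from the base axis. Payload 8.1 kg.
Tool frame: the origin (TCP) lies on the centre line of the jaws, within the pads' length; the fingertips stand 11 mm ahead of it and the grasp point (between the pads) lies 8 mm behind it; z points along the fingers, y is the direction in which the jaws open and shut (so a half turn about z gives the same grasp; the last joint's range is limited). The gripper opens to 92 mm and grips with 3 to 60 N. Pads are 19 mm wide; open, the fingers measure 130 mm over their backs; the gripper's body (75 mm by 190 mm) begins 47 mm behind the grasp point.
Start: joints at [-1.242, 0.434, 0.025, 1.573, -0.012, 1.134, -0.075], TCP at [0.262, 0.568, 0.206] pointing down, gripper open.
Joint ranges: [-2.62, 2.62], [-0.44, 2.09], [-1.27, 1.32], [0.08, 2.57], [-1.32, 4.46], [0.12, 2], [-2.74, 2.74]. Speed limits (rad/s): [2.22, 2.22, 3.01, 3.01, 3.14, 3.14, 3.14].

INTERFACE

Orientations are given as a 3x3 rotation matrix whose columns are the frame's x, y, z axes.
In Python, from rig import robot gives the robot as it stands.
- The arm moves only by the tool move_arm, never from a script. Its argument "commands" is a list of rows, each an object of numbers: "tx", "ty", "tz": the shift along the world's x, y, z as a fraction of full scale; "twist": the turn about the world's z as a fraction of full scale; "gripper": the closure in counts, from 0 (fully open) to 255 (shut). A call has 1 to 8 rows; each row shifts and turns the pose as measured when the row begins; what a row does not reach is not made up. Full scale, the value 1, is 800 mm for a shift and 0.08 rad for a turn. A row lasts 1/12 s, in which the tool goes at most 41.7 mm and 7.16 degrees, less where a joint would pass 70% of its speed; a pose out of reach is approached as far as the arm can. A call with a number of a shift or a turn outside -1 to 1 is refused whole. A call with a gripper value outside its range is refused whole. The fingers move at their own pace and stop on an object; the grip force is fixed at half the most. Time passes only in rows, so rows that do not move let the fingers close. It gives the time, the measured TCP pose, the force and the opening at its end, in the units of the state.
- robot.sense(): the state, without advancing time (a new reading comes with each control period).
- robot.capture(name): name is "scene" or "top"; returns a dict with "pixels" (480x640x3 uint8, blue, green, red), "range_z" (480x640 float32, m along the optical axis (not along the pixel's ray), 0 where there is no reading), "camera_matrix" (3x3 intrinsics, pixels), "dist" ([k1, k2, p1, p2, k3] as OpenCV has them; the pictures are not rectified), "rvec" (rotation vector, rad) and "tvec" (3), from world to camera coordinates, as OpenCV has them. Camera axes: x right, y down, z forward; pixel columns grow to the right and rows downward; lengths in m; the calibration is good to about 2 mm. A picture is of the moment at which its call begins.
- robot.hand_in(): hands the job in, once; it reports no verdict.
The state is a dict: "time_s": time; "joint_pos": joint angles; "qvel": joint speeds; "effort": joint torques, N m; "tcp_pos": TCP position; "eef_rot": TCP orientation; "contact_force": force on the tool from outside, world axes, zero at the start; "torque": the same for the moment, N m; "grip_width": opening from 0.0 (shut) to 1.0 (fully open).
Only numpy, scipy, OpenCV 4.12 (cv2) and the standard library are available. Lean on these libraries where they do the work, as an engineer would, in place of code of your own. Each camera call takes 0.05 s, during which the arm holds its last target.

## Working session

There is one attempt and no reset: what is moved stays moved. The work goes in short steps, Python scripts to look and compute and a tool call to move; the robot and the scene stay as the last step left them, time stands still between calls to the robot, and variables do not carry over. Pictures are saved under pics/ and viewed, and the job is handed in when it is done.

Besides the shell and the picture viewer there is one more tool, called after ">>>" in YAML: its name, and indented under it one key for each argument. move_arm: Moves the arm, as the interface text tells. Shift numbers are shares of 800 mm and turn numbers shares of 0.08 rad, none past 1 either way. Its arguments: {"type":"object","properties":{"commands":{"type":"array"}},"required":["commands"]}

```bash
ls; mkdir -p pics; python3 - <<'E'
from rig import robot
import cv2, numpy as np
s=robot.sense(); print({k:np.round(v,3).tolist() for k,v in s.items()})
for n in ("scene","top"):
    c=robot.capture(n); cv2.imwrite(f"pics/{n}0.png",c["pixels"]); np.savez(f"{n}0.npz",**c)
    R=cv2.Rodrigues(np.array(c["rvec"]))[0]; print(n,c["camera_matrix"],c["dist"],(-R.T@np.array(c["tvec"]).ravel()))
E
```

```text
pics
{'time_s': 0.0, 'joint_pos': [-1.242, 0.435, 0.025, 1.574, -0.012, 1.134, -0.075], 'qvel': [0.0, 0.001, 0.002, 0.0, 0.001, 0.0, 0.001], 'effort': [-0.002, -66.783, 0.984, -31.445, -0.061, 0.043, 0.0], 'tcp_pos': [0.261, 0.567, 0.206], 'eef_rot': [[-0.908, 0.419, -0.001], [0.419, 0.908, -0.001], [-0.0, -0.002, -1.0]], 'contact_force': [0.107, -0.964, -0.754], 'torque': [-0.03, -0.011, 0.015], 'grip_width': 0.999}
scene [[589.65462879   0.         322.45738752]
 [  0.         589.65462879 234.25462602]
 [  0.           0.           1.        ]] [0.01820196 0.         0.         0.         0.        ] [1.53317011 0.19449233 1.29632445]
top [[540.57219882   0.         323.79566761]
 [  0.         540.57219882 248.36433532]
 [  0.           0.           1.        ]] [0.00364913 0.         0.         0.         0.        ] [2.79164203e-01 8.41972314e-04 1.39783217e+00]
```

View pics/scene0.png

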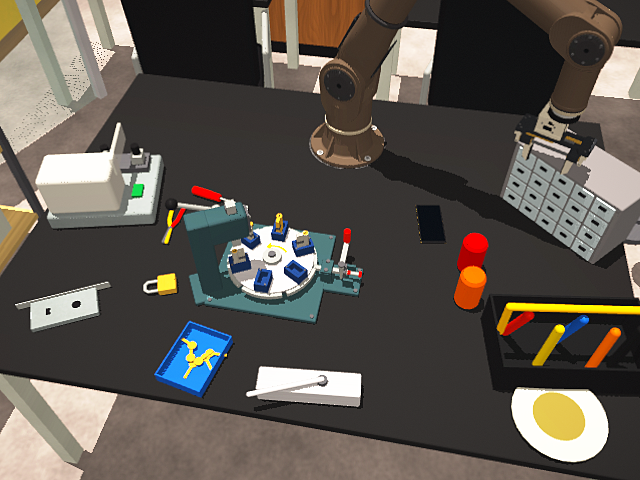

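View pics/top0.png

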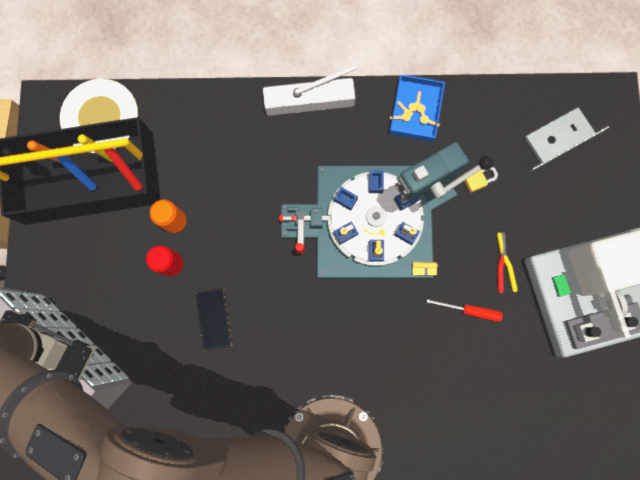

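```bash
cat > h.py <<'E'
import cv2, numpy as np
def cloud(c):
    K=np.array(c["camera_matrix"]);D=np.array(c["dist"]);h,w=c["range_z"].shape
    u,v=np.meshgrid(np.arange(w),np.arange(h))
    p=cv2.undistortPoints(np.stack([u,v],-1).reshape(-1,1,2).astype(float),K,D).reshape(h,w,2)
    z=c["range_z"][...,None]; P=np.concatenate([p*z,z],-1)
    R=cv2.Rodrigues(np.array(c["rvec"]))[0]
    W=(P-np.array(c["tvec"]).ravel())@R
    W[c["range_z"]==0]=np.nan
    return W
def proj(c,X):
    return cv2.projectPoints(np.array(X,float).reshape(-1,1,3),np.array(c["rvec"]),np.array(c["tvec"]),np.array(c["camera_matrix"]),np.array(c["dist"]))[0].reshape(-1,2)
def fitcircle(P):
    from scipy.optimize import least_squares
    return least_squares(lambda q:np.hypot(P[:,0]-q[0],P[:,1]-q[1])-q[2],[P[:,0].mean(),P[:,1].mean(),.1],loss="soft_l1",f_scale=.002).x
def redpts(c,W,z0,z1,box):
    b=c["pixels"].astype(int); m=(b[...,2]>130)&(b[...,1]<70)&(b[...,0]<70)
    m&=(W[...,2]>z0)&(W[...,2]<z1)&(W[...,0]>box[0])&(W[...,0]<box[1])&(W[...,1]>box[2])&(W[...,1]<box[3])
    return W[m]
E
python3 - <<'E'
from h import *
for n in ("top","scene"):
    c=dict(np.load(f"{n}0.npz")); W=cloud(c)
    if n=="top":
        print(W[217,376],W[247,299],W[400,200],W[200,450])
        crop=cv2.resize(c["pixels"][130:300,260:470],None,fx=3.5,fy=3.5,interpolation=cv2.INTER_CUBIC); cv2.imwrite("pics/topcrop.png",crop)
    else:
        crop=cv2.resize(c["pixels"][190:330,170:380],None,fx=3.5,fy=3.5,interpolation=cv2.INTER_CUBIC); cv2.imwrite("pics/scenecrop.png",crop)
    sel=lambda a,b:W[(W[...,2]>a)&(W[...,2]<b)&(W[...,0]>.3)&(W[...,0]<.85)&(W[...,1]>-.3)&(W[...,1]<.35)]
    # base top z=14mm
    P=sel(.008,.020); print(n,"base",len(P)); 
    r=cv2.minAreaRect((P[:,:2]*1000).astype(np.float32)); print(r, P[:,2].mean())
    P=sel(.048,.060); print("plate",len(P),np.median(P[:,2]),P[:,:2].min(0),P[:,:2].max(0))
    hull=cv2.convexHull((P[:,:2]*1000).astype(np.float32)).reshape(-1,2)/1000
    print(fitcircle(hull))
    P=sel(.064,.072);print("hub",len(P),np.median(P,axis=0))
    R=redpts(c,W,.06,.13,(.3,.8,0,.35)); print("knob",len(R),R.mean(0) if len(R) else 0, R.min(0) if len(R) else 0,R.max(0) if len(R) else 0)
    R=redpts(c,W,.02,.06,(.3,.8,0.1,.35)); print("btn",len(R),R.mean(0) if len(R) else 0)
E
```

```text
[ 0.56770003 -0.12010294  0.075136  ] [0.48783961 0.07050931 0.11186394] [ 0.11893473  0.32704618 -0.0048991 ] [ 0.62860777 -0.32459653 -0.00268848]
top base 6023
((573.5537719726562, 22.402374267578125), (548.3053588867188, 646.0010375976562), 0.42024117708206177) 0.013491530858370663
plate 4255 0.0537540322396614 [ 0.45224685 -0.27146356] [0.68896302 0.12228802]
[ 0.57201188 -0.11831672  0.12164562]
hub 563 [ 0.56707657 -0.11064839  0.0676977 ]
knob 33 [0.48603451 0.07144691 0.10359269] [0.47932764 0.06122435 0.07844558] [0.49553862 0.08049968 0.11498601]
btn 13 [0.57429142 0.1218423  0.0472172 ]
scene base 4496
((575.353271484375, 20.945159912109375), (545.6517944335938, 643.5974731445312), 0.5129109621047974) 0.012778140807409182
plate 2675 0.052955627566226765 [ 0.4557487  -0.28256252] [0.69768528 0.12637072]
[ 0.56112342 -0.0419241   0.16649412]
hub 588 [ 0.58126497 -0.10733216  0.0678131 ]
knob 94 [0.49554389 0.07374135 0.09704045] [0.48303344 0.06298816 0.06964962] [0.50562295 0.08247087 0.11569686]
btn 17 [0.57964525 0.12312621 0.04501013]
```

View pics/topcrop.png

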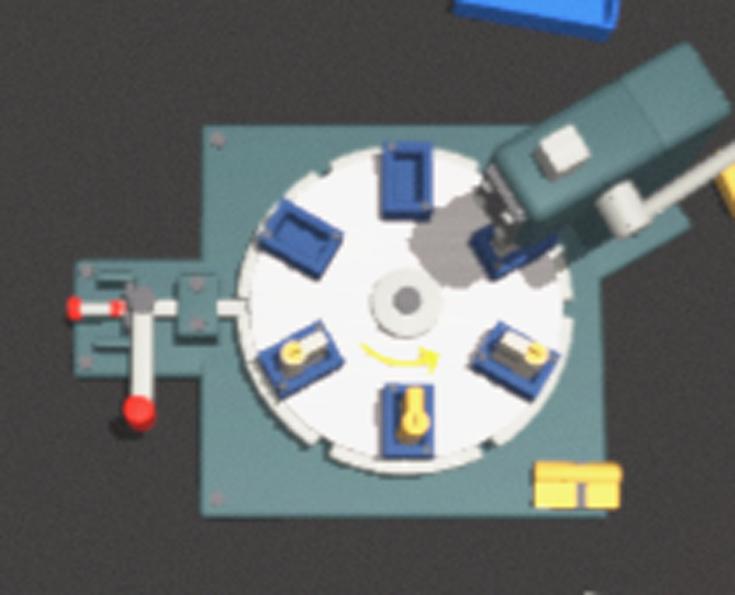

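View pics/scenecrop.png

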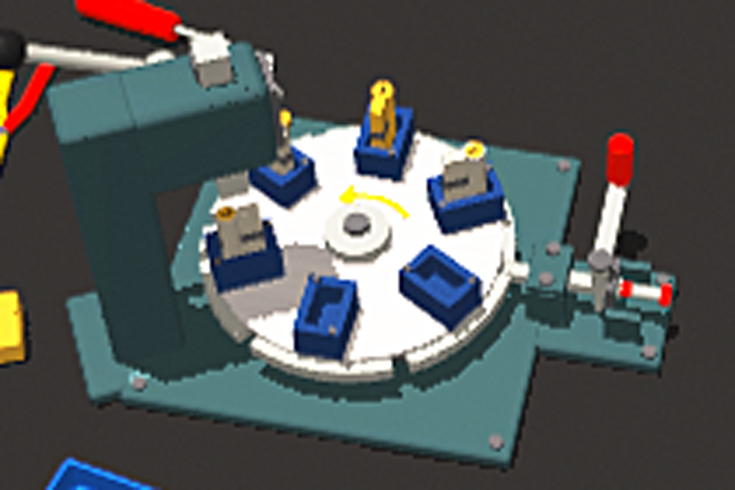

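```bash
cat > fit.py <<'E'
from h import *
from scipy.optimize import least_squares
ct=dict(np.load("top0.npz")); cs=dict(np.load("scene0.npz"))
def tp(x,y): return (260+(x+.5)/3.5-.5,130+(y+.5)/3.5-.5)
def sp(x,y): return (170+(x+.5)/3.5-.5,190+(y+.5)/3.5-.5)
F=[(ct,tp(406,299),(0,0,.076)),(ct,tp(139,411),(-.085,.190,.112)),(ct,tp(204,126),(.15,.15,.014)),(ct,tp(202,515),(-.15,.15,.014)),(ct,tp(605,515),(-.15,-.15,.014)),
 (cs,sp(357,221),(0,0,.076)),(cs,sp(620,140),(-.085,.19,.112)),(cs,sp(510,463),(.15,.15,.010)),(cs,sp(580,160),(-.15,.15,.014))]
def T(q,X):
    X=np.array(X);c,s=np.cos(q[2]),np.sin(q[2]); return np.array([q[0]+c*X[0]-s*X[1],q[1]+s*X[0]+c*X[1],X[2]])
def res(q): return np.concatenate([proj(c,[T(q,X)])[0]-uv for c,uv,X in F])
if __name__=="__main__":
    for sl in (None,):
        r=least_squares(res,[.572,-.12,0],loss="soft_l1"); print(r.x,np.degrees(r.x[2])); print(np.round(r.fun.reshape(-1,2) if 0 else res(r.x).reshape(-1,2),1))
    q=r.x
    for X in [(-.085,.19,.095),(0,.19,.07),(0,0,.054)]: print(X,T(q,X))
    for n,c in (("top",ct),("scene",cs)):
        W=cloud(c)
        for a in (-60,0,60,120,180,240):
            a=np.radians(a);p=T(q,(.088*np.cos(a),.088*np.sin(a),0))
            m=(np.hypot(W[...,0]-p[0],W[...,1]-p[1])<.03)&(W[...,2]<.16); print(n,np.round(np.degrees(a)),W[m][:,2].max())
    W=cloud(ct); print("cans",W[261,163],W[216,168])
E
python3 fit.py
```

```text
[ 0.57313287 -0.1195359  -0.00637113] -0.3650391424124276
[[ 0.1 -0.3]
 [-0.6 -0.7]
 [-1.7 -0.7]
 [-1.   0.6]
 [ 0.7  0.2]
 [-0.9 -0.4]
 [-0.4  0.3]
 [-0.2 -0.3]
 [-0.1 -1.4]]
(-0.085, 0.19, 0.095) [0.48934511 0.07100178 0.095     ]
(0, 0.19, 0.07) [0.57434338 0.07046024 0.07      ]
(0, 0, 0.054) [ 0.57313287 -0.1195359   0.054     ]
top -60.0 0.1109118824696672
top 0.0 0.09139950640485128
top 60.0 0.09042729558262856
top 120.0 0.1302123864735819
top 180.0 0.12843444882397778
top 240.0 0.1280418854240417
scene -60.0 0.15951028591216723
scene 0.0 0.08894519337943994
scene 60.0 0.08843829147289149
scene 120.0 0.128009563416185
scene 180.0 0.12640449097715586
scene 240.0 0.12134576577854468
cans [0.45658464 0.39658039 0.11607864] [0.56832363 0.39059871 0.1093722 ]
```

>>> move_arm:
  commands:
    - {"tx":0.0204,"ty":-0.0443,"tz":0,"twist":0.77,"gripper":120}
    - {"tx":0.0204,"ty":-0.0443,"tz":0,"twist":0.77,"gripper":120}
    - {"tx":0.0204,"ty":-0.0443,"tz":0,"twist":0.77,"gripper":120}
    - {"tx":0.0204,"ty":-0.0443,"tz":0,"twist":0.77,"gripper":120}
    - {"tx":0.0204,"ty":-0.0443,"tz":0,"twist":0.77,"gripper":120}
    - {"tx":0.0204,"ty":-0.0443,"tz":0,"twist":0.77,"gripper":120}
    - {"tx":0.0204,"ty":-0.0443,"tz":0,"twist":0.77,"gripper":120}

```text
time_s: 0.68
tcp_pos: [0.3694, 0.3164, 0.2016]
eef_rot: [[-0.999, -0.033, -0.006], [-0.033, 0.999, -0.004], [0.006, -0.004, -1.0]]
contact_force: [0.8, -0.3, -0.8]
grip_width: 0.552
```

>>> move_arm:
  commands:
    - {"tx":0.0214,"ty":-0.0438,"tz":0,"twist":-0.07,"gripper":120}
    - {"tx":0.0214,"ty":-0.0438,"tz":0,"twist":-0.07,"gripper":120}
    - {"tx":0.0214,"ty":-0.0438,"tz":0,"twist":-0.07,"gripper":120}
    - {"tx":0.0214,"ty":-0.0438,"tz":0,"twist":-0.07,"gripper":120}
    - {"tx":0.0214,"ty":-0.0438,"tz":0,"twist":-0.07,"gripper":120}
    - {"tx":0.0214,"ty":-0.0438,"tz":0,"twist":0,"gripper":120}
    - {"tx":0.018,"ty":-0.035,"tz":0,"twist":0,"gripper":120}
    - {"tx":0,"ty":0,"tz":0,"twist":0,"gripper":120}

```text
time_s: 1.35
tcp_pos: [0.4903, 0.0555, 0.2012]
eef_rot: [[-1.0, 0.0, -0.006], [0.0, 1.0, -0.007], [0.006, -0.007, -1.0]]
contact_force: [0.9, -0.7, 0.2]
grip_width: 0.532
```

>>> move_arm:
  commands:
    - {"tx":0,"ty":0.0194,"tz":0,"twist":0,"gripper":120}
    - {"tx":0,"ty":0,"tz":-0.03,"twist":0,"gripper":120}
    - {"tx":0,"ty":0,"tz":-0.03,"twist":0,"gripper":120}
    - {"tx":0,"ty":0,"tz":0,"twist":0,"gripper":120}

```text
time_s: 1.68
tcp_pos: [0.4917, 0.0676, 0.1523]
eef_rot: [[-1.0, 0.009, -0.004], [0.009, 1.0, -0.008], [0.004, -0.008, -1.0]]
contact_force: [-1.3, -0.6, 0.3]
grip_width: 0.53
```

Quick look before going down over the knob.

```bash
cat > look.py <<'E'
import sys
from rig import robot
from h import *
n,tag,x0,x1,y0,y1=sys.argv[1],sys.argv[2],*map(int,sys.argv[3:7])
c=robot.capture(n); np.savez("last_%s.npz"%n,**c); p=c["pixels"][y0:y1,x0:x1]; f=min(780/p.shape[1],580/p.shape[0])
cv2.imwrite(f"pics/{tag}.png",cv2.resize(p,None,fx=f,fy=f,interpolation=cv2.INTER_CUBIC))
E
python3 look.py scene s1 200 400 150 320
```

```text
(no output)
```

View pics/s1.png

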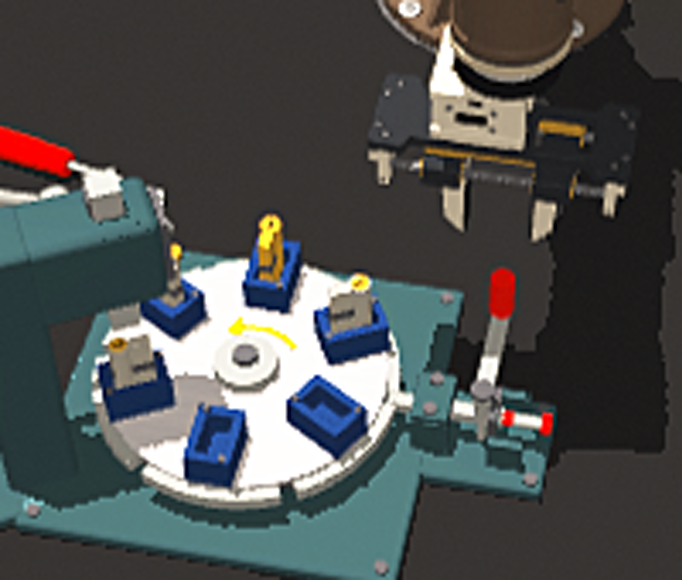

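>>> move_arm:
  commands:
    - {"tx":-0.003,"ty":0.004,"tz":-0.035,"twist":-0.1,"gripper":120}
    - {"tx":0,"ty":0,"tz":-0.035,"twist":0,"gripper":120}
    - {"tx":0,"ty":0,"tz":0,"twist":0,"gripper":120}
    - {"tx":0,"ty":0,"tz":0,"twist":0,"gripper":120}

```text
time_s: 2.07
tcp_pos: [0.4925, 0.0721, 0.1014]
eef_rot: [[-1.0, 0.017, 0.002], [0.017, 1.0, -0.006], [-0.002, -0.006, -1.0]]
contact_force: [-0.6, -0.5, -0.1]
grip_width: 0.531
```

>>> move_arm:
  commands:
    - {"tx":-0.003,"ty":-0.001,"tz":-0.02,"twist":-0.2,"gripper":185}
    - {"tx":0,"ty":0,"tz":0,"twist":0,"gripper":185}
    - {"tx":0,"ty":0,"tz":0,"twist":0,"gripper":185}

```text
time_s: 2.32
tcp_pos: [0.4929, 0.0721, 0.0905]
eef_rot: [[-0.999, 0.033, 0.006], [0.033, 0.999, -0.004], [-0.007, -0.004, -1.0]]
contact_force: [-0.1, -0.8, 0.3]
grip_width: 0.357
```

>>> move_arm:
  commands:
    - {"tx":0.0004,"ty":0.01,"tz":-0.001,"twist":-0.9,"gripper":185}
    - {"tx":0.0012,"ty":0.01,"tz":-0.001,"twist":-0.9,"gripper":185}
    - {"tx":0.002,"ty":0.01,"tz":-0.001,"twist":-0.9,"gripper":185}
    - {"tx":0.0028,"ty":0.0096,"tz":0,"twist":-0.9,"gripper":185}

```text
time_s: 2.65
tcp_pos: [0.5015, 0.1033, 0.0957]
eef_rot: [[-0.945, 0.326, 0.012], [0.326, 0.945, -0.005], [-0.012, -0.001, -1.0]]
contact_force: [0.6, -0.2, 0.3]
grip_width: 0.274
```

```bash
python3 look.py scene s2 250 450 150 320; python3 -c "
from rig import robot;print(robot.sense()['tcp_pos'],robot.sense()['contact_force'])"
```

```text
[0.50242139 0.10548467 0.09610371] [0.94341242 3.74673764 1.32805248]
```

View pics/s2.png

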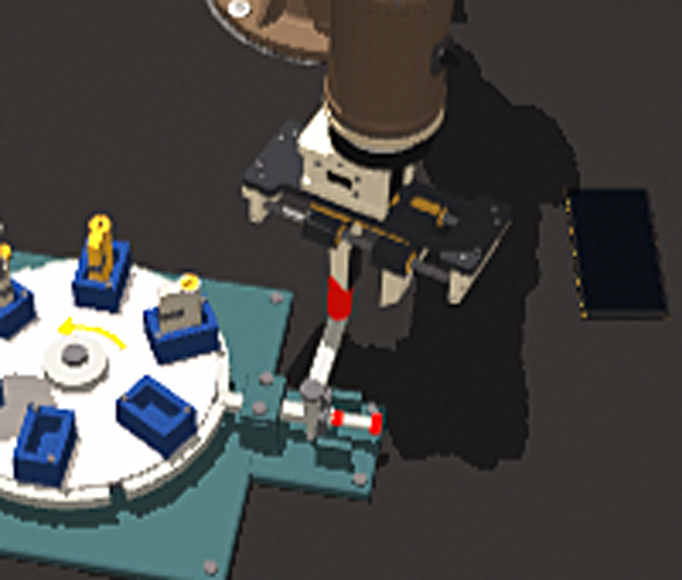

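>>> move_arm:
  commands:
    - {"tx":0.0035,"ty":0.009,"tz":-0.008,"twist":-1,"gripper":190}
    - {"tx":0.0045,"ty":0.0085,"tz":-0.004,"twist":-1,"gripper":190}
    - {"tx":0.005,"ty":0.008,"tz":-0.001,"twist":-1,"gripper":190}
    - {"tx":0.0055,"ty":0.0075,"tz":-0.001,"twist":-1,"gripper":190}
    - {"tx":0.006,"ty":0.007,"tz":-0.001,"twist":-1,"gripper":190}
    - {"tx":0.0065,"ty":0.0065,"tz":-0.001,"twist":-1,"gripper":190}

```text
time_s: 3.2
tcp_pos: [0.5319, 0.1448, 0.0929]
eef_rot: [[-0.681, 0.732, 0.019], [0.732, 0.681, -0.006], [-0.017, 0.01, -1.0]]
contact_force: [-0.1, 1.0, 0.4]
grip_width: 0.251
```

>>> move_arm:
  commands:
    - {"tx":0.007,"ty":0.0038,"tz":-0.004,"twist":-1,"gripper":195}
    - {"tx":0.0075,"ty":0.0032,"tz":-0.004,"twist":-1,"gripper":195}
    - {"tx":0.0078,"ty":0.0026,"tz":-0.003,"twist":-1,"gripper":195}
    - {"tx":0.008,"ty":0.002,"tz":-0.002,"twist":-1,"gripper":195}
    - {"tx":0.008,"ty":0.0013,"tz":-0.002,"twist":-1,"gripper":195}
    - {"tx":0.008,"ty":0.0007,"tz":-0.002,"twist":-1,"gripper":195}

```text
time_s: 3.7
tcp_pos: [0.5741, 0.1596, 0.0889]
eef_rot: [[-0.259, 0.966, 0.023], [0.966, 0.259, -0.008], [-0.014, 0.02, -1.0]]
contact_force: [-0.1, 0.1, 0.2]
grip_width: 0.235
```

>>> move_arm:
  commands:
    - {"tx":0.008,"ty":-0.0005,"tz":-0.001,"twist":-1,"gripper":195}
    - {"tx":0.008,"ty":-0.001,"tz":-0.001,"twist":-1,"gripper":195}
    - {"tx":0.004,"ty":-0.001,"tz":-0.001,"twist":-1,"gripper":195}
    - {"tx":0.0,"ty":0,"tz":0,"twist":-0.5,"gripper":195}

```text
time_s: 4.03
tcp_pos: [0.5941, 0.1592, 0.0926]
eef_rot: [[0.023, 0.999, 0.024], [1.0, -0.023, -0.01], [-0.01, 0.024, -1.0]]
contact_force: [0.4, -0.2, 0.5]
grip_width: 0.233
```

```bash
python3 look.py scene s3 250 450 150 320
```

```text
(no output)
```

View pics/s3.png

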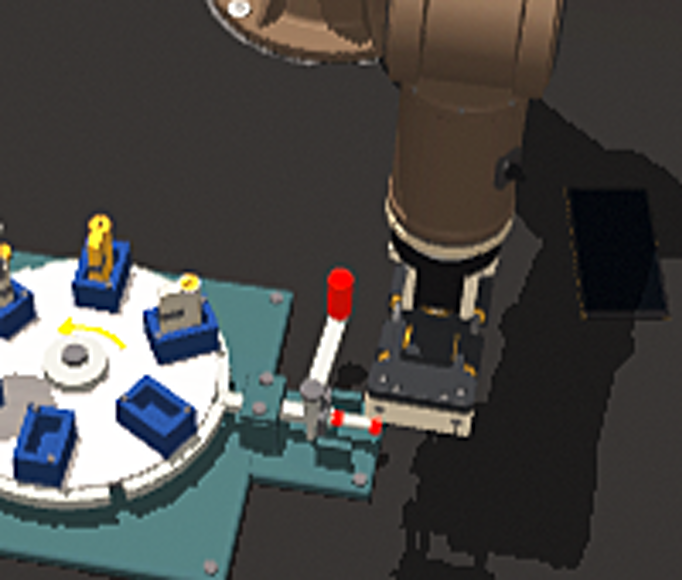

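```bash
python3 - <<'E'
from h import *
c=dict(np.load("last_scene.npz")); W=cloud(c)
R=redpts(c,W,.06,.13,(.3,.8,0,.35)); print(len(R),R.mean(0),R.min(0),R.max(0))
R=redpts(c,W,.02,.06,(.3,.8,0,.35)); print(len(R),R.mean(0))
from fit import *
for ph in (0.2,.3,.35,.4,.45,.5):
    k=T([.57313,-.11954,-.00637],(-.085*np.cos(ph),.19+.085*np.sin(ph),.112)); print(ph,k,proj(c,[k]))
E
```

```text
93 [0.49669967 0.07986503 0.09774532] [0.47943716 0.07011745 0.06937209] [0.50546255 0.08960937 0.11785068]
25 [0.57744208 0.10672876 0.04172315]
0.2 [0.49114389 0.08787335 0.112     ] [[352.55140955 231.28458133]]
0.3 [0.49329835 0.09609212 0.112     ] [[355.47657968 232.29399704]]
0.35 [0.49468089 0.10011049 0.112     ] [[356.89257589 232.87975669]]
0.4 [0.49626254 0.10405474 0.112     ] [[358.27309801 233.51800319]]
0.45 [0.49803935 0.10791501 0.112     ] [[359.6149011  234.20743252]]
0.5 [0.50000687 0.11168165 0.112     ] [[360.91480038 234.9466268 ]]
```

>>> move_arm:
  commands:
    - {"tx":0,"ty":0,"tz":0.04,"twist":0,"gripper":110}
    - {"tx":0,"ty":0,"tz":0.04,"twist":0.5,"gripper":110}
    - {"tx":-0.008,"ty":-0.005,"tz":0.02,"twist":1,"gripper":110}
    - {"tx":-0.008,"ty":-0.005,"tz":0,"twist":1,"gripper":110}
    - {"tx":-0.008,"ty":-0.005,"tz":0,"twist":1,"gripper":110}
    - {"tx":-0.008,"ty":-0.005,"tz":0,"twist":1,"gripper":110}
    - {"tx":-0.008,"ty":-0.005,"tz":0,"twist":1,"gripper":110}
    - {"tx":-0.008,"ty":-0.005,"tz":0,"twist":1,"gripper":110}

```text
time_s: 4.75
tcp_pos: [0.5561, 0.1357, 0.1868]
eef_rot: [[-0.519, 0.854, 0.034], [0.855, 0.519, 0.009], [-0.01, 0.033, -0.999]]
contact_force: [0.5, -0.6, -0.4]
grip_width: 0.566
```

>>> move_arm:
  commands:
    - {"tx":-0.008,"ty":-0.005,"tz":0,"twist":1,"gripper":110}
    - {"tx":-0.008,"ty":-0.005,"tz":0,"twist":1,"gripper":110}
    - {"tx":-0.008,"ty":-0.005,"tz":0,"twist":1,"gripper":110}
    - {"tx":-0.008,"ty":-0.005,"tz":0,"twist":1,"gripper":110}
    - {"tx":-0.008,"ty":-0.005,"tz":0,"twist":1,"gripper":110}
    - {"tx":-0.008,"ty":-0.005,"tz":0,"twist":1,"gripper":110}
    - {"tx":-0.008,"ty":-0.005,"tz":0,"twist":1,"gripper":110}
    - {"tx":-0.008,"ty":-0.005,"tz":0,"twist":1,"gripper":110}

```text
time_s: 5.42
tcp_pos: [0.5031, 0.1007, 0.1981]
eef_rot: [[-0.948, 0.318, 0.028], [0.319, 0.947, 0.035], [-0.016, 0.042, -0.999]]
contact_force: [0.4, 0.2, 0.4]
grip_width: 0.57
```

>>> move_arm:
  commands:
    - {"tx":-0.009,"ty":-0.013,"tz":-0.02,"twist":1,"gripper":110}
    - {"tx":-0.008,"ty":-0.013,"tz":-0.03,"twist":1,"gripper":110}
    - {"tx":0,"ty":0,"tz":0,"twist":0.5,"gripper":110}
    - {"tx":0,"ty":0,"tz":0,"twist":0,"gripper":110}

```text
time_s: 5.75
tcp_pos: [0.4894, 0.0778, 0.163]
eef_rot: [[-0.995, 0.095, 0.027], [0.096, 0.994, 0.045], [-0.023, 0.047, -0.999]]
contact_force: [0.4, 1.1, -0.0]
grip_width: 0.568
```

```bash
python3 look.py scene s4 250 450 150 320; python3 - <<'E'
from h import *
c=dict(np.load("last_scene.npz")); b=c["pixels"].astype(int); m=(b[...,2]>130)&(b[...,1]<70)&(b[...,0]<70); m[:,:330]=0;m[:,375:]=0;m[:220]=0;m[262:]=0
v,u=np.nonzero(m); print(u.min(),u.max(),v.min(),v.max(),u.mean(),v.mean())
from fit import T
for ph in (0,.05,.1,.15,.2):
    k=T([.57313,-.11954,-.00637],(-.085*np.cos(ph),.19+.085*np.sin(ph),.091)); print(ph,k,proj(c,[k]))
E
```

```text
346 352 229 243 349.031914893617 235.93617021276594
0 [0.48934202 0.07099759 0.091     ] [[346.17863599 235.07850957]]
0.05 [0.4894753  0.07524506 0.091     ] [[347.7211828  235.32782755]]
0.1 [0.48982071 0.07948055 0.091     ] [[349.24877638 235.63490129]]
0.15 [0.49037737 0.0836935  0.091     ] [[350.75796367 235.99911952]]
0.2 [0.49114389 0.08787335 0.091     ] [[352.24531769 236.4197548 ]]
```

View pics/s4.png

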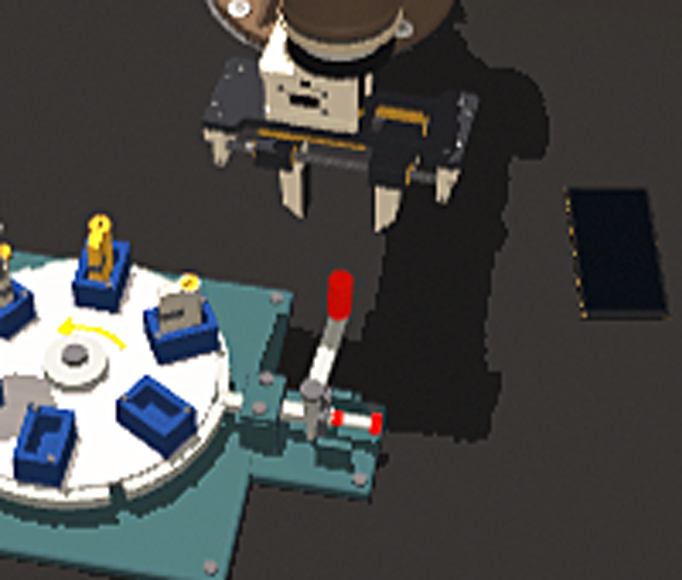

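>>> move_arm:
  commands:
    - {"tx":0,"ty":0.001,"tz":-0.04,"twist":0,"gripper":110}
    - {"tx":0,"ty":0,"tz":-0.04,"twist":0,"gripper":110}
    - {"tx":0,"ty":0,"tz":-0.012,"twist":0,"gripper":110}
    - {"tx":0,"ty":0,"tz":0,"twist":0,"gripper":110}

```text
time_s: 6.13
tcp_pos: [0.4936, 0.08, 0.0926]
eef_rot: [[-0.995, 0.097, 0.038], [0.099, 0.994, 0.048], [-0.033, 0.051, -0.998]]
contact_force: [-0.2, 0.7, 0.5]
grip_width: 0.57
```

>>> move_arm:
  commands:
    - {"tx":-0.008,"ty":-0.001,"tz":-0.01,"twist":0,"gripper":110}
    - {"tx":0,"ty":0,"tz":0,"twist":0,"gripper":110}

```text
time_s: 6.3
tcp_pos: [0.4882, 0.0798, 0.0859]
eef_rot: [[-0.995, 0.097, 0.039], [0.099, 0.994, 0.048], [-0.034, 0.052, -0.998]]
contact_force: [-0.8, -0.0, 0.2]
grip_width: 0.572
```

>>> move_arm:
  commands:
    - {"tx":0,"ty":0,"tz":0,"twist":0,"gripper":255}
    - {"tx":0,"ty":0,"tz":0,"twist":0,"gripper":255}
    - {"tx":0,"ty":0,"tz":0,"twist":0,"gripper":255}
    - {"tx":0,"ty":0,"tz":0,"twist":0,"gripper":255}

```text
time_s: 6.63
tcp_pos: [0.4917, 0.0811, 0.0903]
eef_rot: [[-0.994, 0.096, 0.045], [0.098, 0.994, 0.05], [-0.04, 0.054, -0.998]]
contact_force: [-0.4, 0.4, -0.0]
grip_width: 0.328
```

>>> move_arm:
  commands:
    - {"tx":-0.004,"ty":-0.001,"tz":-0.006,"twist":0,"gripper":255}
    - {"tx":-0.001,"ty":-0.001,"tz":-0.001,"twist":0,"gripper":255}

```text
time_s: 6.8
tcp_pos: [0.489, 0.08, 0.0856]
eef_rot: [[-0.994, 0.095, 0.048], [0.098, 0.994, 0.051], [-0.043, 0.056, -0.998]]
contact_force: [-0.9, 0.1, -3.1]
grip_width: 0.197
```

>>> move_arm:
  commands:
    - {"tx":0.0011,"ty":0.0085,"tz":-0.001,"twist":-1,"gripper":255}
    - {"tx":0.0018,"ty":0.0083,"tz":-0.001,"twist":-1,"gripper":255}
    - {"tx":0.0025,"ty":0.0081,"tz":-0.001,"twist":-1,"gripper":255}
    - {"tx":0.0031,"ty":0.0079,"tz":-0.001,"twist":-1,"gripper":255}

```text
time_s: 7.13
tcp_pos: [0.4959, 0.1063, 0.0853]
eef_rot: [[-0.908, 0.415, 0.064], [0.418, 0.908, 0.036], [-0.043, 0.06, -0.997]]
contact_force: [-2.5, 0.5, 10.7]
grip_width: 0.2
```

>>> move_arm:
  commands:
    - {"tx":0.0039,"ty":0.0077,"tz":0.002,"twist":-1,"gripper":255}
    - {"tx":0.0045,"ty":0.0073,"tz":0.001,"twist":-1,"gripper":255}
    - {"tx":0.0051,"ty":0.007,"tz":0,"twist":-1,"gripper":255}
    - {"tx":0.0056,"ty":0.0065,"tz":0,"twist":-1,"gripper":255}

```text
time_s: 7.47
tcp_pos: [0.5094, 0.1277, 0.0856]
eef_rot: [[-0.719, 0.691, 0.069], [0.694, 0.72, 0.01], [-0.042, 0.055, -0.998]]
contact_force: [-1.3, 1.1, 5.5]
grip_width: 0.198
```

>>> move_arm:
  commands:
    - {"tx":0.0063,"ty":0.0064,"tz":0,"twist":-0.9,"gripper":255}
    - {"tx":0.0067,"ty":0.0059,"tz":0,"twist":-0.9,"gripper":255}
    - {"tx":0.0072,"ty":0.0053,"tz":0,"twist":-0.95,"gripper":255}
    - {"tx":0.0076,"ty":0.0047,"tz":0,"twist":-0.95,"gripper":255}

```text
time_s: 7.8
tcp_pos: [0.5314, 0.146, 0.0857]
eef_rot: [[-0.473, 0.878, 0.067], [0.88, 0.475, -0.012], [-0.042, 0.054, -0.998]]
contact_force: [-1.7, -1.6, 3.3]
grip_width: 0.197
```

>>> move_arm:
  commands:
    - {"tx":0.008,"ty":0.0036,"tz":0,"twist":-0.95,"gripper":255}
    - {"tx":0.0083,"ty":0.003,"tz":0,"twist":-0.95,"gripper":255}
    - {"tx":0.0086,"ty":0.0022,"tz":0,"twist":-0.95,"gripper":255}
    - {"tx":0.0088,"ty":0.0015,"tz":0,"twist":-0.95,"gripper":255}
    - {"tx":0.009,"ty":0.0007,"tz":0,"twist":-0.95,"gripper":255}

```text
time_s: 8.22
tcp_pos: [0.5645, 0.157, 0.0857]
eef_rot: [[-0.096, 0.994, 0.054], [0.995, 0.098, -0.035], [-0.04, 0.051, -0.998]]
contact_force: [-2.5, 0.5, 4.1]
grip_width: 0.207
```

>>> move_arm:
  commands:
    - {"tx":0.009,"ty":0,"tz":0,"twist":-0.6,"gripper":255}
    - {"tx":0.009,"ty":-0.0007,"tz":0,"twist":-0.7,"gripper":255}
    - {"tx":0.009,"ty":-0.0015,"tz":0,"twist":-0.7,"gripper":255}

```text
time_s: 8.47
tcp_pos: [0.5843, 0.1572, 0.0856]
eef_rot: [[0.072, 0.996, 0.043], [0.997, -0.07, -0.041], [-0.038, 0.045, -0.998]]
contact_force: [-6.1, 1.6, 8.9]
grip_width: 0.198
```

>>> move_arm:
  commands:
    - {"tx":0.007,"ty":-0.0015,"tz":0,"twist":-0.5,"gripper":255}
    - {"tx":0.003,"ty":-0.001,"tz":0,"twist":0,"gripper":255}
    - {"tx":0,"ty":0,"tz":0,"twist":0,"gripper":255}

```text
time_s: 8.72
tcp_pos: [0.5909, 0.1567, 0.0855]
eef_rot: [[0.119, 0.992, 0.036], [0.992, -0.117, -0.04], [-0.036, 0.04, -0.999]]
contact_force: [-3.3, -1.0, 5.8]
grip_width: 0.2
```

>>> move_arm:
  commands:
    - {"tx":0,"ty":0,"tz":0,"twist":0,"gripper":120}
    - {"tx":0,"ty":0,"tz":0,"twist":0,"gripper":120}
    - {"tx":0,"ty":0,"tz":0,"twist":0,"gripper":120}
    - {"tx":0,"ty":0,"tz":0.03,"twist":0,"gripper":120}
    - {"tx":0,"ty":0,"tz":0.05,"twist":0,"gripper":120}

```text
time_s: 9.13
tcp_pos: [0.585, 0.1559, 0.1431]
eef_rot: [[0.118, 0.993, 0.023], [0.992, -0.117, -0.045], [-0.042, 0.028, -0.999]]
contact_force: [0.2, 0.6, -0.0]
grip_width: 0.504
```

```bash
python3 look.py scene s5 200 400 150 320
```

```text
(no output)
```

View pics/s5.png

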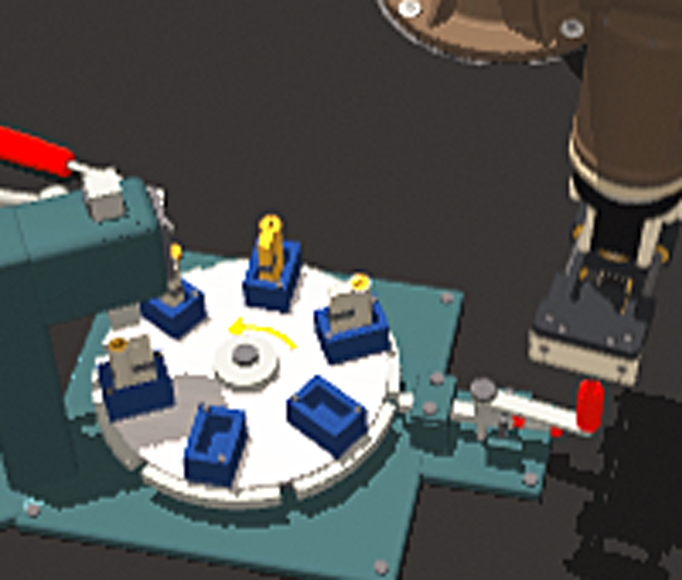

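>>> move_arm:
  commands:
    - {"tx":-0.002,"ty":-0.005,"tz":0.03,"twist":-1,"gripper":255}
    - {"tx":-0.002,"ty":-0.016,"tz":0.02,"twist":-1,"gripper":255}
    - {"tx":-0.002,"ty":-0.018,"tz":0,"twist":-1,"gripper":255}
    - {"tx":-0.002,"ty":-0.018,"tz":0,"twist":-1,"gripper":255}
    - {"tx":-0.002,"ty":-0.018,"tz":0,"twist":-1,"gripper":255}
    - {"tx":-0.002,"ty":-0.018,"tz":0,"twist":-1,"gripper":255}
    - {"tx":-0.002,"ty":-0.018,"tz":0,"twist":-1,"gripper":255}
    - {"tx":-0.002,"ty":-0.018,"tz":0,"twist":-1,"gripper":255}

```text
time_s: 9.85
tcp_pos: [0.5786, 0.0537, 0.1976]
eef_rot: [[0.701, 0.713, 0.011], [0.712, -0.7, -0.049], [-0.028, 0.042, -0.999]]
contact_force: [0.2, 0.3, 0.2]
grip_width: 0.024
```

>>> move_arm:
  commands:
    - {"tx":-0.004,"ty":-0.022,"tz":-0.01,"twist":-1,"gripper":255}
    - {"tx":-0.004,"ty":-0.022,"tz":-0.01,"twist":-1,"gripper":255}
    - {"tx":-0.004,"ty":-0.022,"tz":-0.01,"twist":-1,"gripper":255}
    - {"tx":-0.004,"ty":-0.022,"tz":-0.01,"twist":-0.6,"gripper":255}
    - {"tx":0,"ty":0,"tz":0,"twist":0,"gripper":255}

```text
time_s: 10.27
tcp_pos: [0.5651, -0.0228, 0.1647]
eef_rot: [[0.885, 0.465, -0.002], [0.465, -0.884, -0.052], [-0.025, 0.045, -0.999]]
contact_force: [-1.3, -1.1, 0.4]
grip_width: 0.006
```

```bash
python3 look.py scene s6 200 400 150 320
```

```text
(no output)
```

View pics/s6.png

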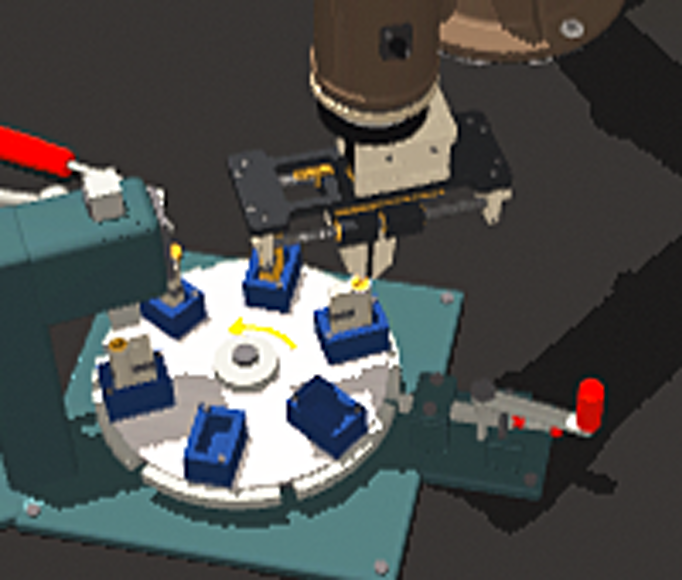

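>>> move_arm:
  commands:
    - {"tx":-0.001,"ty":0,"tz":-0.04,"twist":0,"gripper":255}
    - {"tx":-0.001,"ty":0,"tz":-0.03,"twist":0,"gripper":255}
    - {"tx":0,"ty":0,"tz":0,"twist":0,"gripper":255}

```text
time_s: 10.57
tcp_pos: [0.5666, -0.0193, 0.1091]
eef_rot: [[0.881, 0.472, 0.004], [0.472, -0.88, -0.049], [-0.02, 0.045, -0.999]]
contact_force: [-0.8, 0.4, -0.5]
grip_width: 0.007
```

>>> move_arm:
  commands:
    - {"tx":-0.002,"ty":-0.005,"tz":-0.026,"twist":0.4,"gripper":255}
    - {"tx":0,"ty":0,"tz":-0.002,"twist":0,"gripper":255}

```text
time_s: 10.73
tcp_pos: [0.5659, -0.0216, 0.0871]
eef_rot: [[0.863, 0.505, 0.006], [0.504, -0.862, -0.049], [-0.019, 0.045, -0.999]]
contact_force: [-0.8, 0.4, 0.1]
grip_width: 0.004
```

```bash
python3 look.py scene s7 230 350 180 290
```

```text
(no output)
```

View pics/s7.png

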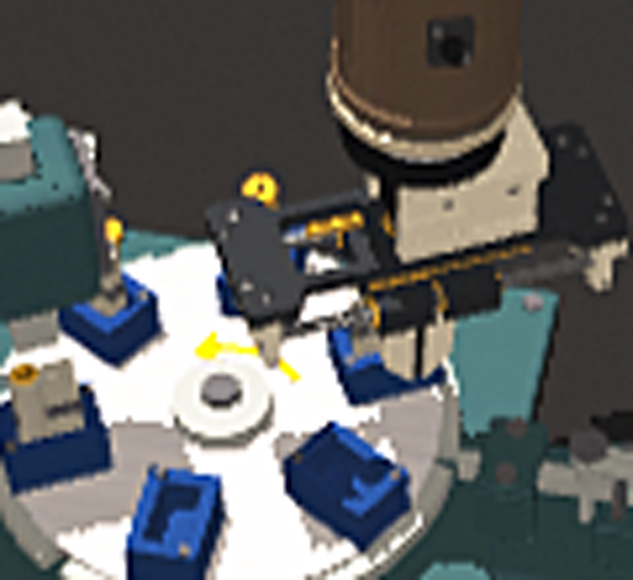

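>>> move_arm:
  commands:
    - {"tx":-0.0094,"ty":-0.0025,"tz":-0.002,"twist":0,"gripper":255}
    - {"tx":-0.0092,"ty":-0.003,"tz":-0.001,"twist":0.5,"gripper":255}
    - {"tx":-0.009,"ty":-0.003,"tz":-0.001,"twist":1,"gripper":255}
    - {"tx":-0.0088,"ty":-0.0033,"tz":-0.001,"twist":1,"gripper":255}

```text
time_s: 11.12
tcp_pos: [0.5416, -0.0295, 0.09]
eef_rot: [[0.743, 0.669, 0.025], [0.669, -0.742, -0.045], [-0.012, 0.05, -0.999]]
contact_force: [1.7, 0.9, 1.0]
grip_width: 0.008
```

>>> move_arm:
  commands:
    - {"tx":-0.008,"ty":-0.0042,"tz":-0.008,"twist":0.3,"gripper":255}
    - {"tx":-0.0082,"ty":-0.0046,"tz":-0.003,"twist":0.5,"gripper":255}
    - {"tx":-0.004,"ty":-0.003,"tz":-0.001,"twist":0.5,"gripper":255}

```text
time_s: 11.37
tcp_pos: [0.5292, -0.0375, 0.0864]
eef_rot: [[0.663, 0.748, 0.041], [0.749, -0.662, -0.038], [-0.001, 0.056, -0.998]]
contact_force: [-0.8, 0.1, -0.2]
grip_width: 0.005
```

```bash
python3 look.py top t8 260 440 140 290;python3 look.py scene s8 230 350 180 290
```

```text
(no output)
```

View pics/s8.png

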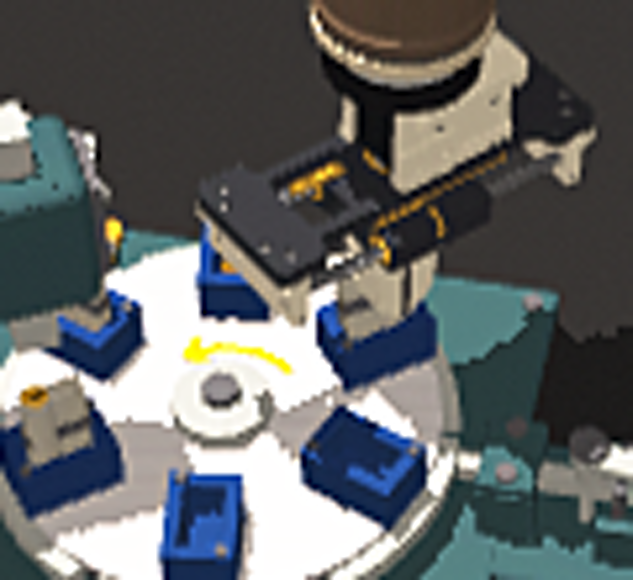

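View pics/t8.png

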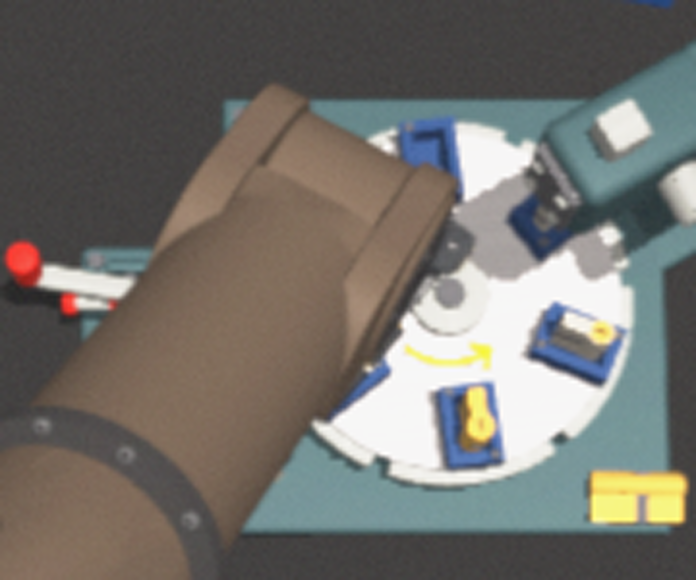

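```bash
cat > ang.py <<'E'
from h import *
import sys
from scipy.optimize import minimize_scalar
Q=np.array([.57313,-.11954,-.00637])
def table_angle(c):
    """fit rotation by matching blue block-top points (z~84mm) in depth cloud"""
    W=cloud(c); b=c["pixels"].astype(int)
    m=(b[...,0]>b[...,2]+30)&(b[...,0]>b[...,1]+20)&(abs(W[...,2]-.084)<.007)&(np.hypot(W[...,0]-Q[0],W[...,1]-Q[1])<.125)
    P=W[m]; d=P[:,:2]-Q[:2]; r=np.hypot(*d.T); a=np.arctan2(d[:,1],d[:,0])-Q[2]
    def cost(th):
        w=(a-th+np.pi/6)%(np.pi/3)-np.pi/6
        t=r*np.sin(w); R=r*np.cos(w)-.088
        return np.sum(np.minimum(np.maximum(abs(t)-.018,0)+np.maximum(abs(R)-.026,0),.01))+np.abs(np.mean(t))*5
    g=np.arange(-.5,.55,.005); v=[cost(t) for t in g]; k=int(np.argmin(v)); 
    return len(P),g[k],v[k]
if __name__=="__main__":
    for n in sys.argv[1:]: print(n,table_angle(dict(np.load(n))))
E
python3 ang.py top0.npz scene0.npz last_top.npz last_scene.npz
```

```text
top0.npz (930, np.float64(-0.01499999999999957), np.float64(0.056303306548240374))
scene0.npz (709, np.float64(-0.01499999999999957), np.float64(0.25727465265158617))
last_top.npz (502, np.float64(0.12500000000000056), np.float64(0.04016306069477097))
last_scene.npz (652, np.float64(0.15000000000000058), np.float64(0.3108199576008917))
```

```bash
python3 - <<'E'
from h import *
c=dict(np.load("last_scene.npz")); W=cloud(c)
f=5.275
for (x,y) in [(425,262),(425,275),(425,285),(425,295),(415,300),(408,285),(408,300),(408,310),(400,320),(385,310),(370,310),(360,300),(430,320),(420,340)]:
    u,v=int(230+x/f),int(180+y/f); print((x,y),(u,v),np.round(W[v,u],4),c["pixels"][v,u])
p=c["pixels"][215:260,285:325]; cv2.imwrite("pics/s8z.png",cv2.resize(p,None,fx=13,fy=13,interpolation=cv2.INTER_NEAREST))
E
```

```text
(425, 262) (310, 229) [ 0.5268 -0.0208  0.1387] [155 185 200]
(425, 275) (310, 232) [ 0.5272 -0.0209  0.1271] [140 167 182]
(425, 285) (310, 234) [ 0.5263 -0.0212  0.1181] [140 168 187]
(425, 295) (310, 235) [ 0.531  -0.0203  0.1195] [141 167 181]
(415, 300) (308, 236) [ 0.5352 -0.0249  0.1193] [153 185 202]
(408, 285) (307, 234) [ 0.5345 -0.0276  0.126 ] [38 38 44]
(408, 300) (307, 236) [ 0.5358 -0.0274  0.1195] [46 51 57]
(408, 310) (307, 238) [ 0.5342 -0.0279  0.1095] [ 79  90 101]
(400, 320) (305, 240) [ 0.5176 -0.0373  0.0802] [121 139 150]
(385, 310) (302, 238) [ 0.5471 -0.0385  0.1219] [143 170 183]
(370, 310) (300, 238) [ 0.5237 -0.0496  0.0929] [ 99 107 113]
(360, 300) (298, 236) [ 0.5243 -0.0547  0.1007] [82 84 91]
(430, 320) (311, 240) [ 0.5129 -0.0217  0.078 ] [78 33 17]
(420, 340) (309, 244) [ 0.5231 -0.0253  0.0723] [78 40 22]
```

View pics/s8z.png

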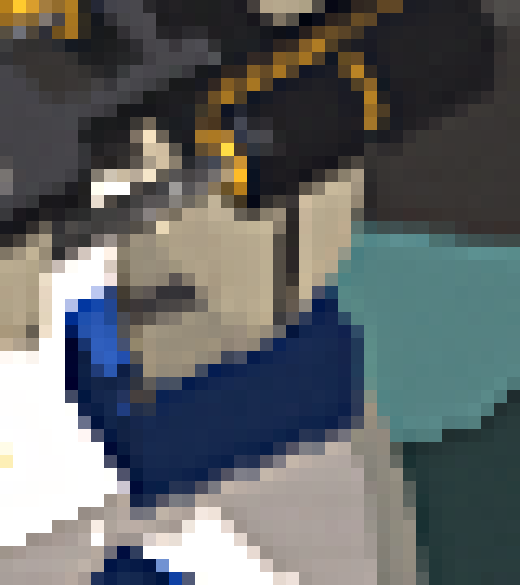

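```bash
python3 - <<'E'
from h import *
c=dict(np.load("last_scene.npz")); W=cloud(c)
for u in (302,304,307,310):
    for v in range(232,252): print(u,v,np.round(W[v,u],3),c["pixels"][v,u])
from rig import robot
print(robot.sense()['contact_force'],robot.sense()['tcp_pos'])
E
```

```text
302 232 [ 0.548 -0.038  0.147] [142 169 182]
302 233 [ 0.546 -0.038  0.141] [140 166 179]
302 234 [ 0.548 -0.038  0.14 ] [139 164 178]
302 235 [ 0.547 -0.038  0.134] [137 164 177]
302 236 [ 0.547 -0.038  0.13 ] [136 163 176]
302 237 [ 0.547 -0.038  0.126] [140 167 181]
302 238 [ 0.547 -0.039  0.122] [143 170 183]
302 239 [ 0.547 -0.039  0.117] [132 155 166]
302 240 [ 0.519 -0.045  0.08 ] [121 139 150]
302 241 [ 0.525 -0.044  0.084] [117 131 143]
302 242 [ 0.523 -0.045  0.077] [88 69 62]
302 243 [ 0.524 -0.045  0.073] [78 32 11]
302 244 [ 0.535 -0.042  0.083] [82 41 22]
302 245 [ 0.535 -0.042  0.079] [77 41 22]
302 246 [ 0.536 -0.042  0.075] [78 41 22]
302 247 [ 0.532 -0.043  0.066] [78 41 24]
302 248 [ 0.536 -0.042  0.068] [78 40 22]
302 249 [ 0.534 -0.043  0.061] [77 38 20]
302 250 [ 0.535 -0.043  0.057] [72 31 10]
302 251 [ 0.538 -0.042  0.057] [99 83 83]
304 232 [ 0.539 -0.034  0.137] [149 179 192]
304 233 [ 0.542 -0.034  0.137] [142 169 182]
304 234 [ 0.542 -0.034  0.133] [142 168 182]
304 235 [ 0.54  -0.034  0.127] [141 167 181]
304 236 [ 0.541 -0.034  0.124] [141 167 180]
304 2
[... 1734 characters left out ...]
8 -0.038  0.013] [97 64 30]
310 238 [ 0.513 -0.024  0.086] [74 31 12]
310 239 [ 0.515 -0.024  0.084] [79 37 20]
310 240 [ 0.517 -0.024  0.082] [80 39 21]
310 241 [ 0.519 -0.023  0.081] [79 41 23]
310 242 [ 0.524 -0.022  0.082] [76 39 21]
310 243 [ 0.522 -0.023  0.075] [77 40 21]
310 244 [ 0.52  -0.023  0.069] [77 40 20]
310 245 [ 0.52  -0.023  0.065] [78 40 21]
310 246 [ 0.522 -0.023  0.063] [75 37 18]
310 247 [ 0.524 -0.023  0.061] [72 30 11]
310 248 [ 0.516 -0.024  0.047] [98 82 81]
310 249 [ 0.527 -0.022  0.057] [167 178 191]
310 250 [ 0.525 -0.023  0.05 ] [162 168 179]
310 251 [ 0.532 -0.021  0.054] [159 165 174]
[-0.01255431  0.24126363  0.98715512] [ 0.52916955 -0.03787369  0.08645462]
```

```bash
python3 - <<'E'
from h import *
c=dict(np.load("last_scene.npz"))
f=5.275
def q(p): 
    a=proj(c,[p])[0]; return a, (a-[230,180])*f
print("s7 tip",q([.5659,-.0221,.076]), "z.085",q([.5659,-.022,.085]))
print("s8 tip",q([.5297,-.0379,.0754]), "z.087",q([.529,-.0375,.0864]), q([.529,-.0375,.11]))
E
```

```text
s7 tip (array([307.05111973, 255.35951742]), array([406.44465656, 397.52145441])) z.085 (array([307.02465127, 253.22471444]), array([406.30503547, 386.26036865]))
s8 tip (array([303.95228004, 244.46379662]), array([390.09827719, 340.04652717])) z.087 (array([304.05708963, 241.65692574]), array([390.65114777, 325.24028327])) (array([303.85740645, 235.91486219]), array([389.597819  , 294.95089804]))
```

```bash
python3 - <<'E'
from h import *
c=dict(np.load("last_scene.npz"))
for nm,t,y,off,s in (("s4",[.4894,.0778,.163],[.095,.994,.047],(250,150),3.41),("s6",[.5651,-.0228,.1647],[.465,-.884,.045],(200,150),3.41),("s1",[.4917,.0676,.1523],[.009,1,-.008],(200,150),3.41)):
    t=np.array(t);y=np.array(y)
    for d in (-.030,0,.030):
        for dz in (.011,0,-.011,-.022,-.033):
            a=proj(c,[t+y*d-[0,0,dz]])[0]; print(nm,d,dz,np.round((a-off)*s))
E
```

```text
s4 -0.03 0.011 [302. 233.]
s4 -0.03 0 [302. 223.]
s4 -0.03 -0.011 [302. 213.]
s4 -0.03 -0.022 [302. 204.]
s4 -0.03 -0.033 [303. 194.]
s4 0 0.011 [339. 239.]
s4 0 0 [340. 230.]
s4 0 -0.011 [340. 220.]
s4 0 -0.022 [341. 210.]
s4 0 -0.033 [341. 200.]
s4 0.03 0.011 [377. 246.]
s4 0.03 0 [378. 236.]
s4 0.03 -0.011 [379. 227.]
s4 0.03 -0.022 [379. 217.]
s4 0.03 -0.033 [380. 207.]
s6 -0.03 0.011 [400. 285.]
s6 -0.03 0 [400. 276.]
s6 -0.03 -0.011 [400. 266.]
s6 -0.03 -0.022 [400. 256.]
s6 -0.03 -0.033 [400. 246.]
s6 0 0.011 [362. 293.]
s6 0 0 [362. 284.]
s6 0 -0.011 [362. 274.]
s6 0 -0.022 [362. 264.]
s6 0 -0.033 [361. 254.]
s6 0.03 0.011 [324. 301.]
s6 0.03 0 [323. 291.]
s6 0.03 -0.011 [323. 282.]
s6 0.03 -0.022 [322. 272.]
s6 0.03 -0.033 [322. 262.]
s1 -0.03 0.011 [458. 244.]
s1 -0.03 0 [458. 234.]
s1 -0.03 -0.011 [458. 224.]
s1 -0.03 -0.022 [458. 214.]
s1 -0.03 -0.033 [459. 205.]
s1 0 0.011 [496. 249.]
s1 0 0 [496. 240.]
s1 0 -0.011 [497. 230.]
s1 0 -0.022 [497. 220.]
s1 0 -0.033 [497. 210.]
s1 0.03 0.011 [534. 255.]
s1 0.03 0 [535. 245.]
s1 0.03 -0.011 [535. 236.]
s1 0.03 -0.022 [536. 226.]
s1 0.03 -0.033 [537. 216.]
```

```bash
python3 - <<'E'
import cv2
a=cv2.imread("pics/s4.png")[90:260,180:500]; b=cv2.imread("pics/s6.png")[120:320,220:540]
cv2.imwrite("pics/cmp.png",cv2.resize(cv2.vconcat([a,b]),None,fx=1.55,fy=1.55))
E
```

```text
(no output)
```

View pics/cmp.png

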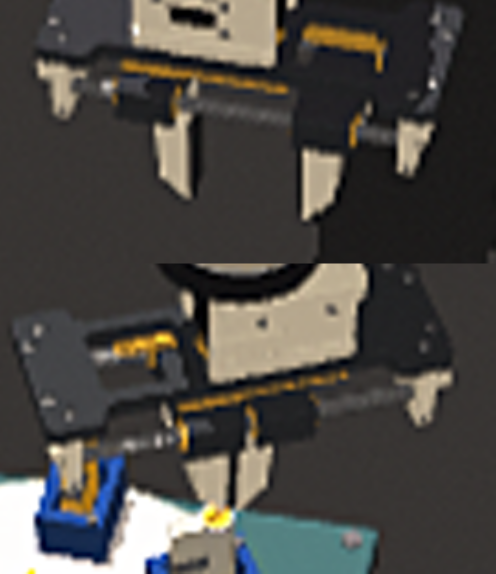

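```bash
python3 - <<'E'
from h import *
c=dict(np.load("last_scene.npz")); W=cloud(c)
f=5.275
for nm,x,y in (("inner bracket tip",290,312),("bracket",290,295),("carriage bottom",430,240),("carr",400,250),("outer bracket",570,175),("body plate edge",260,240),("body corner",300,262),("right plate",590,130)):
    u,v=int(round(230+x/f)),int(round(180+y/f)); print(nm,(u,v),np.round(W[v,u],3),c["pixels"][v,u])
from rig import robot
s=robot.sense(); print(s['joint_pos'],s['qvel'])
E
```

```text
inner bracket tip (285, 239) [ 0.611 -0.067  0.185] [132 159 173]
bracket (285, 236) [ 0.617 -0.065  0.204] [138 166 179]
carriage bottom (312, 225) [ 0.551 -0.01   0.183] [33 26 26]
carr (306, 227) [ 0.569 -0.022  0.193] [31 27 28]
outer bracket (338, 213) [0.491 0.047 0.175] [109 123 133]
body plate edge (279, 225) [ 0.599 -0.083  0.221] [66 61 63]
body corner (287, 230) [ 0.607 -0.061  0.216] [57 55 54]
right plate (342, 205) [0.477 0.055 0.192] [129 150 163]
[-0.70027239  0.5289238   0.90632646  2.03222187 -0.54218314  0.79129924
 -0.21115032] [-0.0064311   0.02484203  0.00052892 -0.01581498 -0.01802722  0.01082744
 -0.05182754]
```

```bash
python3 - <<'E'
from h import *
c=dict(np.load("scene0.npz")); 
p=c["pixels"][90:190,490:620]; cv2.imwrite("pics/g0.png",cv2.resize(p,None,fx=6,fy=6,interpolation=cv2.INTER_CUBIC))
t=np.array([.261,.567,.206]);y=np.array([.419,.908,0]);x=np.array([-.908,.419,0])
for d in (-.046,.046):
  for dz in (.011,-.014,-.055):
    for xx in (-.01,.01): print(d,dz,xx,np.round((proj(c,[t+y*d+x*xx-[0,0,dz]])[0]-[490,90])*6))
E
```

```text
-0.046 0.011 -0.01 [197. 468.]
-0.046 0.011 0.01 [215. 443.]
-0.046 -0.014 -0.01 [212. 427.]
-0.046 -0.014 0.01 [229. 402.]
-0.046 -0.055 -0.01 [236. 357.]
-0.046 -0.055 0.01 [253. 333.]
0.046 0.011 -0.01 [393. 548.]
0.046 0.011 0.01 [409. 523.]
0.046 -0.014 -0.01 [410. 507.]
0.046 -0.014 0.01 [426. 482.]
0.046 -0.055 -0.01 [439. 437.]
0.046 -0.055 0.01 [455. 412.]
```

View pics/g0.png

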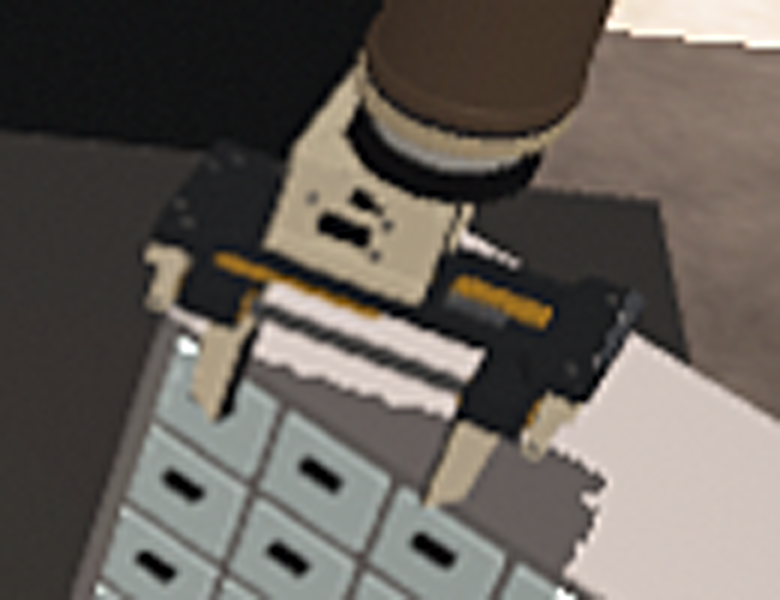

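>>> move_arm:
  commands:
    - {"tx":0.013,"ty":0.0076,"tz":0,"twist":-0.5,"gripper":255}
    - {"tx":0.013,"ty":0.0076,"tz":0,"twist":-0.5,"gripper":255}
    - {"tx":0,"ty":0,"tz":-0.012,"twist":0,"gripper":255}
    - {"tx":0,"ty":0,"tz":-0.012,"twist":0,"gripper":255}

```text
time_s: 11.8
tcp_pos: [0.5532, -0.0248, 0.0715]
eef_rot: [[0.728, 0.684, 0.045], [0.686, -0.727, -0.039], [0.006, 0.059, -0.998]]
contact_force: [-0.3, 0.5, 0.6]
grip_width: 0.005
```

```bash
python3 look.py scene s9 230 350 180 290; python3 ang.py last_scene.npz
```

```text
last_scene.npz (575, np.float64(0.1600000000000006), np.float64(0.22801695224791246))
```

View pics/s9.png

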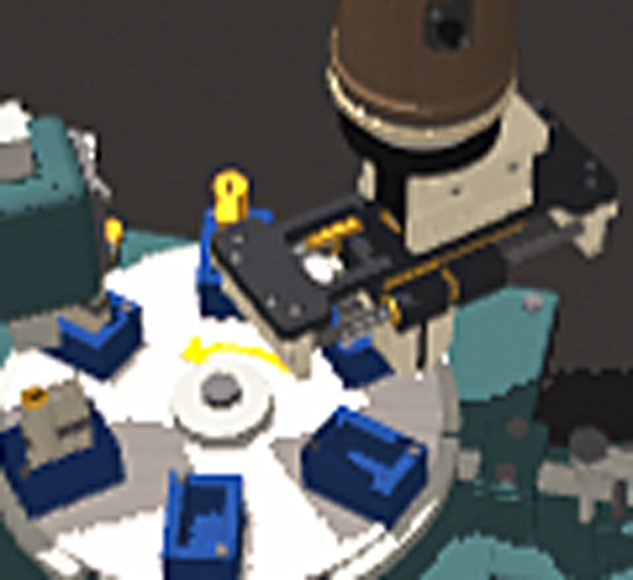

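```bash
cat > tip.py <<'E'
from h import *
import sys
c=dict(np.load("last_scene.npz")); W=cloud(c)
u0,u1,v0,v1=map(int,sys.argv[1:5])
for u in range(u0,u1):
    col=W[v0:v1,u]; px=c["pixels"][v0:v1,u].astype(int)
    beige=(px[:,2]>px[:,0]+20)&(px[:,2]>100)
    if beige.any():
        k=np.nonzero(beige)[0][-1]; print(u,v0+k,np.round(col[k],3),np.round(col[max(k-1,0)],3),px[k])
E
python3 tip.py 300 316 230 256
```

```text
300 253 [ 0.544 -0.047  0.054] [ 0.541 -0.047  0.054] [165 177 189]
301 245 [ 0.562 -0.038  0.111] [ 0.562 -0.038  0.114] [129 158 175]
302 252 [ 0.539 -0.042  0.053] [ 0.537 -0.042  0.056] [166 178 191]
303 252 [ 0.532 -0.041  0.046] [ 0.533 -0.04   0.051] [161 171 182]
304 249 [ 0.574 -0.028  0.111] [ 0.573 -0.028  0.114] [128 150 163]
305 250 [ 0.571 -0.026  0.104] [ 0.571 -0.026  0.108] [153 176 188]
306 250 [ 0.567 -0.024  0.099] [ 0.57  -0.023  0.108] [146 169 181]
307 251 [ 0.534 -0.029  0.054] [ 0.568 -0.021  0.101] [153 164 176]
308 251 [ 0.566 -0.019  0.094] [ 0.562 -0.02   0.094] [153 172 185]
309 250 [ 0.561 -0.018  0.093] [ 0.558 -0.018  0.094] [156 166 177]
310 250 [ 0.557 -0.016  0.089] [ 0.559 -0.015  0.096] [121 134 143]
311 250 [ 0.556 -0.013  0.089] [ 0.559 -0.012  0.097] [158 170 182]
312 249 [ 0.518 -0.018  0.047] [ 0.555 -0.011  0.096] [127 141 148]
313 247 [ 0.55  -0.009  0.095] [ 0.551 -0.009  0.1  ] [153 177 190]
314 245 [ 0.553 -0.005  0.108] [ 0.552 -0.005  0.111] [138 165 180]
315 252 [ 0.525 -0.009  0.045] [ 0.523 -0.009  0.046] [120 133 141]
```

>>> move_arm:
  commands:
    - {"tx":-0.001,"ty":-0.001,"tz":-0.009,"twist":0,"gripper":255}
    - {"tx":0,"ty":0,"tz":-0.003,"twist":0,"gripper":255}

```text
time_s: 12.02
tcp_pos: [0.5501, -0.0257, 0.0586]
eef_rot: [[0.727, 0.685, 0.041], [0.687, -0.726, -0.04], [0.003, 0.057, -0.998]]
contact_force: [-0.9, -0.6, -0.4]
grip_width: 0.003
```

>>> move_arm:
  commands:
    - {"tx":0,"ty":0,"tz":-0.008,"twist":0.3,"gripper":255}
    - {"tx":0,"ty":0,"tz":-0.002,"twist":0,"gripper":255}

```text
time_s: 12.18
tcp_pos: [0.5484, -0.0264, 0.0492]
eef_rot: [[0.71, 0.703, 0.04], [0.704, -0.709, -0.039], [0.001, 0.056, -0.998]]
contact_force: [-0.2, 0.8, 0.7]
grip_width: 0.006
```

```bash
python3 look.py scene s10 230 350 180 290;python3 tip.py 300 316 230 260
```

```text
300 257 [ 0.559 -0.043  0.055] [ 0.554 -0.044  0.053] [155 163 176]
301 258 [ 0.56  -0.04   0.053] [ 0.552 -0.042  0.048] [158 172 184]
302 250 [ 0.561 -0.036  0.09 ] [ 0.557 -0.037  0.089] [133 160 173]
303 259 [ 0.561 -0.035  0.052] [ 0.559 -0.035  0.053] [152 163 176]
304 253 [ 0.561 -0.031  0.078] [ 0.568 -0.03   0.091] [131 154 167]
305 254 [ 0.567 -0.027  0.081] [ 0.564 -0.028  0.082] [148 164 176]
306 254 [ 0.565 -0.025  0.08 ] [ 0.563 -0.025  0.082] [142 166 180]
307 254 [ 0.561 -0.023  0.075] [ 0.562 -0.023  0.082] [144 168 182]
308 255 [ 0.56  -0.021  0.071] [ 0.56  -0.021  0.075] [150 170 181]
309 236 [ 0.565 -0.016  0.155] [ 0.577 -0.013  0.173] [ 34 118 167]
310 254 [ 0.553 -0.017  0.067] [ 0.553 -0.017  0.072] [128 138 149]
311 254 [ 0.541 -0.017  0.053] [ 0.554 -0.014  0.074] [157 169 184]
312 252 [ 0.55  -0.012  0.074] [ 0.551 -0.012  0.078] [146 170 184]
313 251 [ 0.544 -0.01   0.071] [ 0.551 -0.009  0.083] [135 154 165]
314 250 [ 0.548 -0.007  0.08 ] [ 0.543 -0.008  0.079] [131 146 155]
315 251 [ 0.523 -0.009  0.046] [ 0.518 -0.01   0.045] [119 132 141]
```

View pics/s10.png

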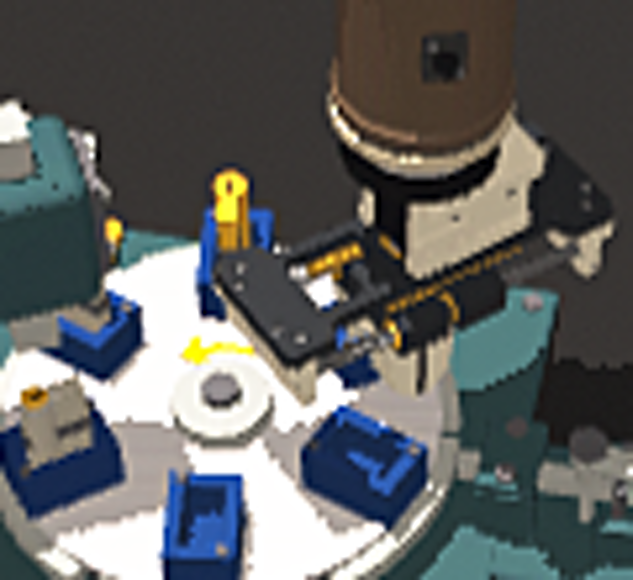

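>>> move_arm:
  commands:
    - {"tx":-0.0095,"ty":-0.004,"tz":-0.0005,"twist":0,"gripper":255}
    - {"tx":-0.0092,"ty":-0.0042,"tz":-0.0005,"twist":0,"gripper":255}
    - {"tx":-0.0088,"ty":-0.0045,"tz":-0.0005,"twist":0.5,"gripper":255}

```text
time_s: 12.48
tcp_pos: [0.5281, -0.0371, 0.0489]
eef_rot: [[0.683, 0.729, 0.046], [0.73, -0.682, -0.038], [0.004, 0.059, -0.998]]
contact_force: [2.1, 0.4, 1.5]
grip_width: 0.003
```

```bash
python3 look.py scene s11 230 350 180 290;python3 look.py top t11 260 440 140 290;  python3 ang.py last_scene.npz last_top.npz
```

```text
last_scene.npz (566, np.float64(0.3100000000000007), np.float64(0.23427885218106737))
last_top.npz (590, np.float64(0.34500000000000075), np.float64(0.034831643000105196))
```

View pics/s11.png

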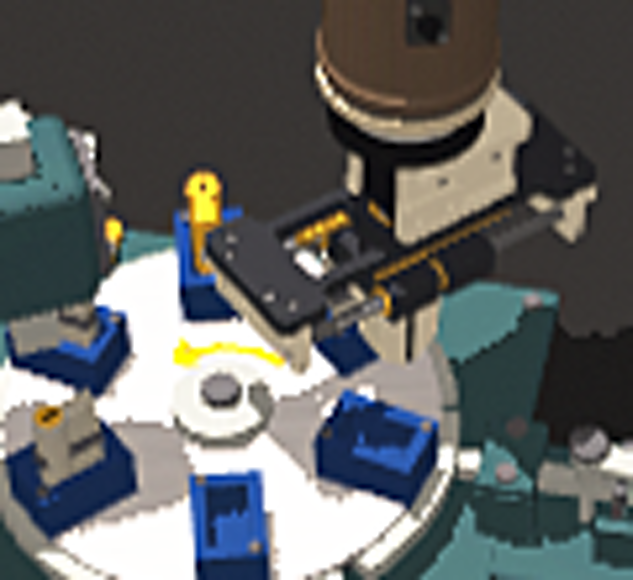

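>>> move_arm:
  commands:
    - {"tx":0.009,"ty":0.007,"tz":0,"twist":0,"gripper":255}
    - {"tx":0,"ty":0,"tz":0.05,"twist":0,"gripper":255}
    - {"tx":0,"ty":0,"tz":0.05,"twist":0,"gripper":255}
    - {"tx":0.005,"ty":0.02,"tz":0.04,"twist":1,"gripper":110}
    - {"tx":0.01,"ty":0.036,"tz":0,"twist":1,"gripper":110}
    - {"tx":0.011,"ty":0.036,"tz":0,"twist":1,"gripper":110}
    - {"tx":0.011,"ty":0.036,"tz":0,"twist":1,"gripper":110}
    - {"tx":0.011,"ty":0.036,"tz":0,"twist":1,"gripper":110}

```text
time_s: 13.25
tcp_pos: [0.572, 0.0998, 0.1688]
eef_rot: [[0.355, 0.933, 0.054], [0.935, -0.354, -0.023], [-0.002, 0.059, -0.998]]
contact_force: [0.2, -0.6, -0.4]
grip_width: 0.324
```

>>> move_arm:
  commands:
    - {"tx":0.007,"ty":0.024,"tz":0,"twist":1,"gripper":110}
    - {"tx":0.007,"ty":0.024,"tz":0,"twist":1,"gripper":110}
    - {"tx":0.006,"ty":0.016,"tz":0,"twist":0.3,"gripper":110}

```text
time_s: 13.5
tcp_pos: [0.5897, 0.1612, 0.1693]
eef_rot: [[0.162, 0.985, 0.058], [0.987, -0.162, -0.009], [0.0, 0.059, -0.998]]
contact_force: [-1.0, 0.1, -0.3]
grip_width: 0.532
```

```bash
python3 look.py scene s12 230 410 160 310; python3 - <<'E'
from h import *
from fit import T
c=dict(np.load("last_scene.npz"))
for ph in (1.6,1.7,1.75,1.8):
    k=T([.57313,-.11954,-.00637],(-.085*np.cos(ph),.19+.085*np.sin(ph),.112)); a=proj(c,[k])[0];print(ph,np.round(k,4),a,(a-[230,160])*780/180)
E
```

```text
1.6 [0.5774 0.1554 0.112 ] [373.66752843 259.5911733 ] [622.55928985 431.56175098]
1.7 [0.5858 0.1547 0.112 ] [372.97935721 262.09376363] [619.57721456 442.40630906]
1.75 [0.59  0.154 0.112] [372.51222634 263.32284166] [617.55298079 447.73231386]
1.8 [0.5942 0.1531 0.112 ] [371.9640358 264.532734 ] [615.17748848 452.97518065]
```

View pics/s12.png

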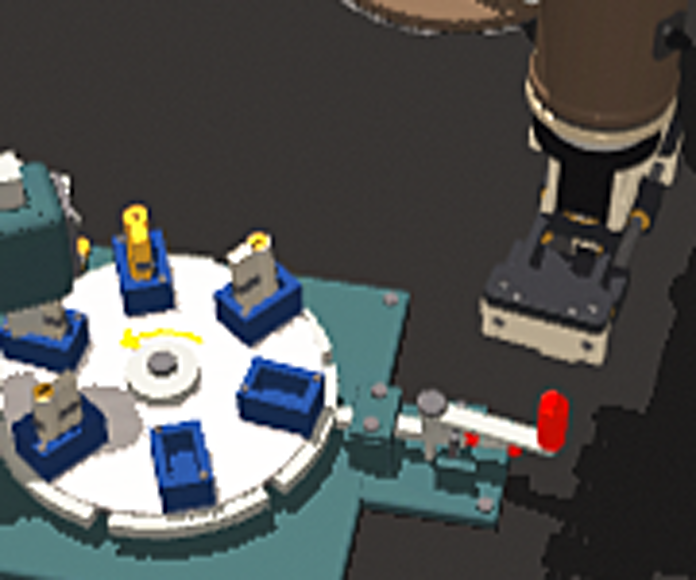

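>>> move_arm:
  commands:
    - {"tx":0,"ty":-0.008,"tz":-0.045,"twist":0,"gripper":110}
    - {"tx":0,"ty":0,"tz":-0.045,"twist":0,"gripper":110}
    - {"tx":0,"ty":0,"tz":-0.03,"twist":0,"gripper":110}

```text
time_s: 13.8
tcp_pos: [0.5961, 0.1614, 0.076]
eef_rot: [[0.163, 0.984, 0.07], [0.987, -0.163, -0.005], [0.007, 0.069, -0.998]]
contact_force: [0.2, 0.6, -0.1]
grip_width: 0.572
```

>>> move_arm:
  commands:
    - {"tx":-0.012,"ty":-0.01,"tz":-0.02,"twist":0,"gripper":110}
    - {"tx":-0.002,"ty":-0.003,"tz":-0.003,"twist":0,"gripper":150}

```text
time_s: 13.97
tcp_pos: [0.5824, 0.1506, 0.0522]
eef_rot: [[0.168, 0.984, 0.063], [0.986, -0.168, -0.008], [0.003, 0.064, -0.998]]
contact_force: [-0.9, -0.6, -0.6]
grip_width: 0.533
```

```bash
python3 look.py scene s13 310 410 200 290
```

View pics/s13.png

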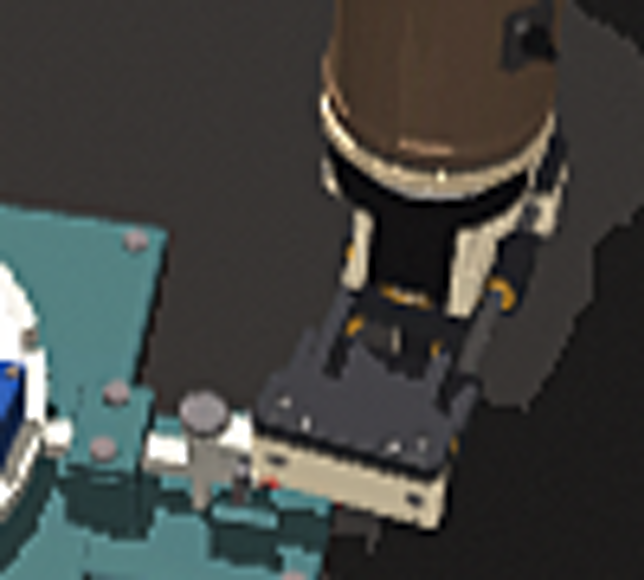

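>>> move_arm:
  commands:
    - {"tx":0.006,"ty":0.002,"tz":0.006,"twist":0,"gripper":255}
    - {"tx":0,"ty":0,"tz":0,"twist":0,"gripper":255}
    - {"tx":0,"ty":0,"tz":0,"twist":0,"gripper":255}
    - {"tx":0,"ty":0,"tz":0,"twist":0,"gripper":255}
    - {"tx":0,"ty":0,"tz":0,"twist":0,"gripper":255}

```text
time_s: 14.43
tcp_pos: [0.5918, 0.1532, 0.0623]
eef_rot: [[0.171, 0.983, 0.068], [0.985, -0.171, -0.007], [0.005, 0.068, -0.998]]
contact_force: [0.3, -1.8, -12.9]
grip_width: 0.216
```

>>> move_arm:
  commands:
    - {"tx":-0.0085,"ty":0.0012,"tz":-0.003,"twist":0.9,"gripper":255}
    - {"tx":-0.0085,"ty":0.0006,"tz":-0.001,"twist":0.9,"gripper":255}
    - {"tx":-0.0085,"ty":0,"tz":-0.001,"twist":0.9,"gripper":255}
    - {"tx":-0.0085,"ty":-0.0008,"tz":-0.001,"twist":0.9,"gripper":255}

```text
time_s: 14.77
tcp_pos: [0.5692, 0.155, 0.062]
eef_rot: [[-0.123, 0.989, 0.076], [0.992, 0.122, 0.017], [0.007, 0.077, -0.997]]
contact_force: [0.6, -0.1, 0.1]
grip_width: 0.22
```

>>> move_arm:
  commands:
    - {"tx":-0.0088,"ty":-0.0009,"tz":-0.001,"twist":0.95,"gripper":255}
    - {"tx":-0.0087,"ty":-0.0016,"tz":-0.001,"twist":0.95,"gripper":255}
    - {"tx":-0.0085,"ty":-0.0022,"tz":-0.001,"twist":0.95,"gripper":255}
    - {"tx":-0.0083,"ty":-0.0029,"tz":-0.001,"twist":0.95,"gripper":255}
    - {"tx":-0.008,"ty":-0.0036,"tz":-0.001,"twist":0.95,"gripper":255}
    - {"tx":-0.0077,"ty":-0.0042,"tz":-0.001,"twist":0.95,"gripper":255}

```text
time_s: 15.27
tcp_pos: [0.5306, 0.1427, 0.062]
eef_rot: [[-0.566, 0.822, 0.066], [0.824, 0.564, 0.054], [0.007, 0.085, -0.996]]
contact_force: [1.2, -0.5, 1.2]
grip_width: 0.224
```

>>> move_arm:
  commands:
    - {"tx":-0.0074,"ty":-0.0048,"tz":-0.001,"twist":0.95,"gripper":255}
    - {"tx":-0.007,"ty":-0.0054,"tz":-0.001,"twist":0.95,"gripper":255}
    - {"tx":-0.0065,"ty":-0.006,"tz":-0.001,"twist":0.95,"gripper":255}
    - {"tx":-0.006,"ty":-0.0064,"tz":-0.001,"twist":0.95,"gripper":255}
    - {"tx":-0.0055,"ty":-0.0069,"tz":-0.001,"twist":0.95,"gripper":255}
    - {"tx":-0.005,"ty":-0.0073,"tz":-0.001,"twist":0.95,"gripper":255}

```text
time_s: 15.77
tcp_pos: [0.5024, 0.1137, 0.062]
eef_rot: [[-0.883, 0.467, 0.041], [0.469, 0.88, 0.083], [0.002, 0.092, -0.996]]
contact_force: [0.2, 0.4, 0.8]
grip_width: 0.227
```

>>> move_arm:
  commands:
    - {"tx":-0.0042,"ty":-0.0077,"tz":-0.001,"twist":0.95,"gripper":255}
    - {"tx":-0.0036,"ty":-0.008,"tz":-0.001,"twist":0.95,"gripper":255}
    - {"tx":-0.0029,"ty":-0.0083,"tz":-0.001,"twist":0.95,"gripper":255}
    - {"tx":-0.0022,"ty":-0.0085,"tz":-0.001,"twist":0.95,"gripper":255}
    - {"tx":-0.0015,"ty":-0.0086,"tz":-0.001,"twist":0.95,"gripper":255}
    - {"tx":-0.0008,"ty":-0.0087,"tz":-0.001,"twist":0.6,"gripper":255}

```text
time_s: 16.27
tcp_pos: [0.4912, 0.0746, 0.062]
eef_rot: [[-0.999, 0.031, 0.006], [0.032, 0.995, 0.097], [-0.003, 0.097, -0.995]]
contact_force: [-0.3, 26.5, -1.7]
grip_width: 0.23
```

>>> move_arm:
  commands:
    - {"tx":0,"ty":0.002,"tz":0,"twist":0,"gripper":120}
    - {"tx":0,"ty":0,"tz":-0.002,"twist":0,"gripper":120}
    - {"tx":0,"ty":0,"tz":-0.001,"twist":0,"gripper":120}
    - {"tx":0,"ty":0,"tz":0.045,"twist":0,"gripper":120}
    - {"tx":0,"ty":0,"tz":0.05,"twist":0,"gripper":120}
    - {"tx":0,"ty":0,"tz":0.03,"twist":-0.5,"gripper":200}

```text
time_s: 16.77
tcp_pos: [0.4896, 0.0749, 0.1597]
eef_rot: [[-0.997, 0.072, 0.004], [0.072, 0.993, 0.095], [0.003, 0.095, -0.995]]
contact_force: [0.8, 0.5, 0.0]
grip_width: 0.49
```

```bash
python3 look.py scene s14 220 400 160 310; python3 ang.py last_scene.npz; python3 - <<'E'
from h import *
c=dict(np.load("last_scene.npz"));b=c["pixels"].astype(int); m=(b[...,2]>130)&(b[...,1]<70)&(b[...,0]<70); m[:,:330]=0;m[:,375:]=0;m[:220]=0;m[290:]=0
v,u=np.nonzero(m)
for a,bb in zip(u[v<258],v[v<258]): pass
k=v<258; print(u[k].mean(),v[k].mean(),v[k].min())
E
```

```text
last_scene.npz (727, np.float64(0.4000000000000008), np.float64(0.3162555317811064))
346.9574468085106 235.5212765957447 229
```

View pics/s14.png

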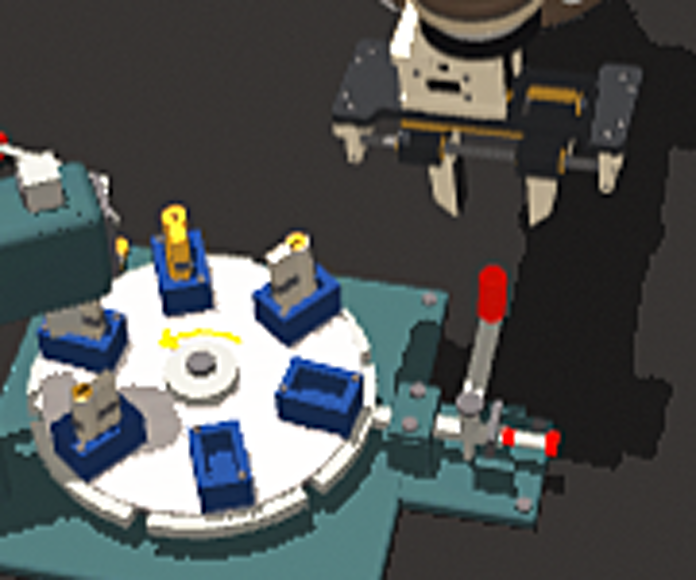

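>>> move_arm:
  commands:
    - {"tx":0,"ty":0,"tz":0.01,"twist":-1,"gripper":255}
    - {"tx":0.002,"ty":-0.005,"tz":0,"twist":-1,"gripper":255}
    - {"tx":0.002,"ty":-0.005,"tz":0,"twist":-1,"gripper":255}
    - {"tx":0.002,"ty":-0.005,"tz":0,"twist":-1,"gripper":255}
    - {"tx":0.002,"ty":-0.005,"tz":0,"twist":-1,"gripper":255}
    - {"tx":0.002,"ty":-0.005,"tz":0,"twist":-1,"gripper":255}
    - {"tx":0.002,"ty":-0.005,"tz":0,"twist":-1,"gripper":255}
    - {"tx":0.002,"ty":-0.005,"tz":0,"twist":-1,"gripper":255}

```text
time_s: 17.48
tcp_pos: [0.5082, 0.046, 0.1781]
eef_rot: [[-0.73, 0.678, 0.082], [0.683, 0.728, 0.066], [-0.015, 0.105, -0.994]]
contact_force: [-0.5, 0.4, 0.6]
grip_width: 0.007
```

>>> move_arm:
  commands:
    - {"tx":0.002,"ty":-0.005,"tz":0,"twist":-1,"gripper":255}
    - {"tx":0.002,"ty":-0.005,"tz":0,"twist":-1,"gripper":255}
    - {"tx":0.002,"ty":-0.005,"tz":0,"twist":-1,"gripper":255}
    - {"tx":0.002,"ty":-0.005,"tz":0,"twist":-1,"gripper":255}
    - {"tx":0.002,"ty":-0.005,"tz":0,"twist":-1,"gripper":255}
    - {"tx":0.002,"ty":-0.005,"tz":0,"twist":-1,"gripper":255}
    - {"tx":0.002,"ty":-0.005,"tz":0,"twist":-1,"gripper":255}
    - {"tx":0.002,"ty":-0.005,"tz":0,"twist":-1,"gripper":255}

```text
time_s: 18.15
tcp_pos: [0.5233, 0.011, 0.1798]
eef_rot: [[-0.137, 0.984, 0.112], [0.99, 0.139, -0.002], [-0.017, 0.111, -0.994]]
contact_force: [-0.5, 0.5, -0.1]
grip_width: 0.006
```

>>> move_arm:
  commands:
    - {"tx":0.002,"ty":-0.005,"tz":0,"twist":-1,"gripper":255}
    - {"tx":0.002,"ty":-0.005,"tz":0,"twist":-1,"gripper":255}
    - {"tx":0.002,"ty":-0.005,"tz":0,"twist":-1,"gripper":255}
    - {"tx":0.002,"ty":-0.005,"tz":0,"twist":-1,"gripper":255}
    - {"tx":0.002,"ty":-0.005,"tz":0,"twist":-1,"gripper":255}
    - {"tx":0.002,"ty":-0.005,"tz":0,"twist":-1,"gripper":255}

```text
time_s: 18.65
tcp_pos: [0.5345, -0.0149, 0.1812]
eef_rot: [[0.363, 0.926, 0.102], [0.931, -0.359, -0.057], [-0.016, 0.116, -0.993]]
contact_force: [-0.1, -0.2, -0.2]
grip_width: 0.006
```

>>> move_arm:
  commands:
    - {"tx":-0.002,"ty":-0.007,"tz":0,"twist":-1,"gripper":255}
    - {"tx":-0.002,"ty":-0.007,"tz":0,"twist":-1,"gripper":255}
    - {"tx":-0.001,"ty":-0.007,"tz":-0.03,"twist":-1,"gripper":255}
    - {"tx":0,"ty":0,"tz":-0.04,"twist":0,"gripper":255}
    - {"tx":0,"ty":0,"tz":0,"twist":0,"gripper":255}

```text
time_s: 19.07
tcp_pos: [0.5339, -0.0328, 0.1266]
eef_rot: [[0.591, 0.801, 0.094], [0.806, -0.586, -0.082], [-0.011, 0.124, -0.992]]
contact_force: [-1.7, 0.6, -0.7]
grip_width: 0.004
```

```bash
python3 look.py scene s15 220 350 170 290; python3 look.py top t15 260 440 140 290; python3 ang.py last_scene.npz last_top.npz
```

```text
last_scene.npz (744, np.float64(0.3950000000000008), np.float64(0.361189403693776))
last_top.npz (564, np.float64(0.3900000000000008), np.float64(0.039187638090019))
```

View pics/s15.png

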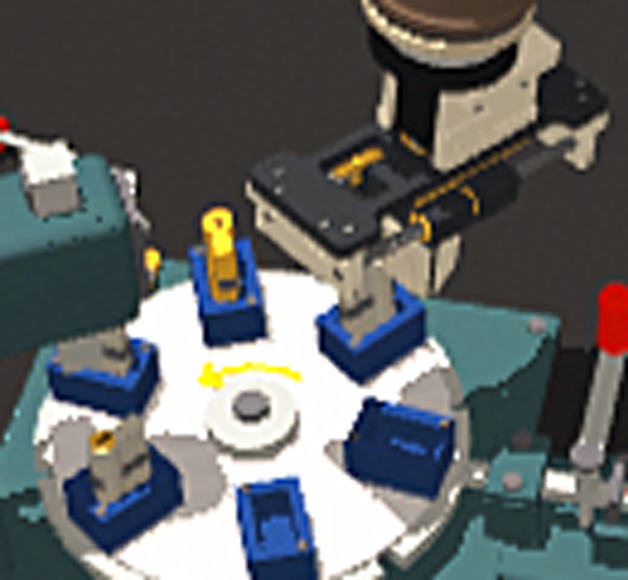

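View pics/t15.png

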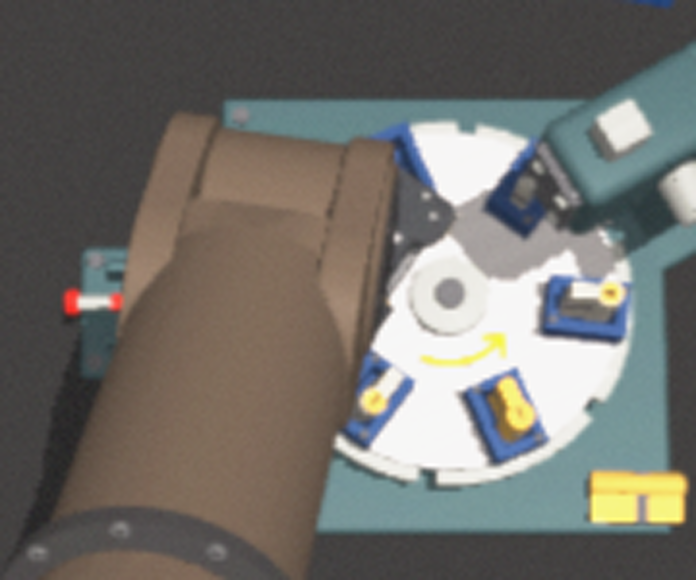

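>>> move_arm:
  commands:
    - {"tx":-0.002,"ty":0,"tz":-0.04,"twist":0,"gripper":255}
    - {"tx":-0.002,"ty":0,"tz":-0.04,"twist":0,"gripper":255}
    - {"tx":-0.001,"ty":0,"tz":-0.012,"twist":0,"gripper":255}
    - {"tx":0,"ty":0,"tz":-0.001,"twist":0,"gripper":255}

```text
time_s: 19.5
tcp_pos: [0.5389, -0.0327, 0.0619]
eef_rot: [[0.589, 0.8, 0.11], [0.808, -0.584, -0.079], [0.002, 0.136, -0.991]]
contact_force: [-1.5, 0.6, 0.4]
grip_width: 0.005
```

```bash
python3 look.py scene s16 220 350 170 290; python3 tip.py 295 316 225 260
```

```text
295 250 [ 0.53  -0.064  0.046] [ 0.534 -0.062  0.056] [217 229 242]
296 250 [ 0.534 -0.06   0.052] [ 0.532 -0.06   0.054] [221 232 242]
298 248 [ 0.525 -0.056  0.051] [ 0.524 -0.056  0.054] [227 239 252]
299 251 [ 0.54  -0.05   0.057] [ 0.531 -0.052  0.05 ] [140 152 164]
300 251 [ 0.536 -0.048  0.053] [ 0.529 -0.05   0.049] [148 157 170]
301 246 [ 0.52  -0.049  0.055] [ 0.514 -0.05   0.052] [221 228 244]
302 245 [ 0.55  -0.039  0.097] [ 0.548 -0.039  0.098] [139 159 173]
303 252 [ 0.537 -0.04   0.052] [ 0.535 -0.04   0.054] [157 169 184]
304 252 [ 0.539 -0.036  0.054] [ 0.535 -0.037  0.054] [157 169 181]
305 247 [ 0.557 -0.029  0.099] [ 0.552 -0.03   0.097] [135 158 174]
306 252 [ 0.537 -0.031  0.053] [ 0.53  -0.033  0.048] [155 166 176]
307 253 [ 0.539 -0.028  0.052] [ 0.533 -0.029  0.049] [153 166 178]
308 253 [ 0.542 -0.025  0.057] [ 0.533 -0.027  0.049] [155 166 179]
310 247 [ 0.538 -0.02   0.078] [ 0.541 -0.019  0.086] [157 171 183]
311 245 [ 0.537 -0.017  0.087] [ 0.536 -0.017  0.089] [137 163 176]
312 243 [ 0.537 -0.014  0.095] [ 0.539 -0.014  0.102] [137 164 179]
313 246 [ 0.507 -0.018  0.046] [ 0.473 -0.025  0.01 ] [120 132 142]
314 248 [ 0.512 -0.014  0.045] [ 0.483 -0.02   0.014] [120 133 143]
315 227 [ 0.54  -0.005  0.165] [ 0.538 -0.005  0.166] [ 39  78 101]
```

View pics/s16.png

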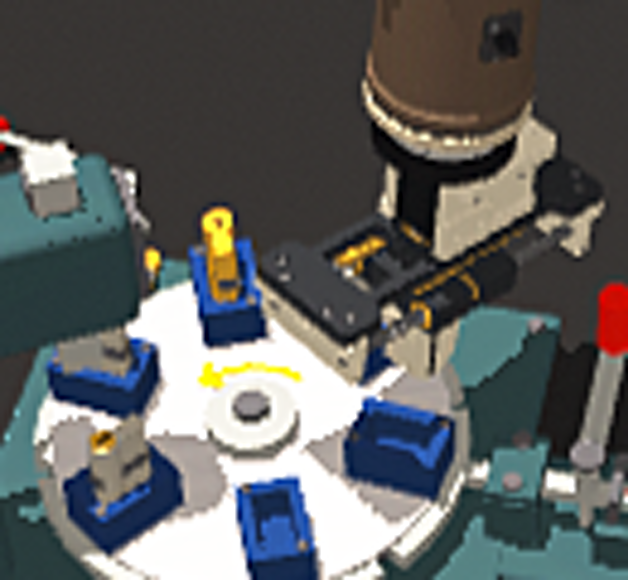

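>>> move_arm:
  commands:
    - {"tx":-0.003,"ty":0,"tz":-0.014,"twist":0,"gripper":255}
    - {"tx":-0.008,"ty":-0.005,"tz":-0.002,"twist":0,"gripper":255}
    - {"tx":-0.006,"ty":-0.005,"tz":-0.001,"twist":0,"gripper":255}

```text
time_s: 19.8
tcp_pos: [0.5299, -0.0402, 0.0543]
eef_rot: [[0.588, 0.8, 0.119], [0.809, -0.583, -0.077], [0.008, 0.141, -0.99]]
contact_force: [-0.5, 0.8, 1.1]
grip_width: 0.002
```

>>> move_arm:
  commands:
    - {"tx":-0.008,"ty":-0.005,"tz":-0.005,"twist":0.3,"gripper":255}
    - {"tx":-0.008,"ty":-0.006,"tz":-0.001,"twist":0.7,"gripper":255}
    - {"tx":-0.007,"ty":-0.006,"tz":-0.001,"twist":0.7,"gripper":255}

```text
time_s: 20.05
tcp_pos: [0.5181, -0.049, 0.0541]
eef_rot: [[0.464, 0.874, 0.142], [0.886, -0.461, -0.053], [0.019, 0.15, -0.988]]
contact_force: [7.0, 10.4, -7.3]
grip_width: 0.005
```

>>> move_arm:
  commands:
    - {"tx":-0.0079,"ty":-0.0062,"tz":-0.002,"twist":0.6,"gripper":255}
    - {"tx":-0.0075,"ty":-0.0066,"tz":-0.002,"twist":0.6,"gripper":255}
    - {"tx":-0.0072,"ty":-0.007,"tz":-0.002,"twist":0.6,"gripper":255}

```text
time_s: 20.3
tcp_pos: [0.5091, -0.0563, 0.0558]
eef_rot: [[0.313, 0.935, 0.166], [0.949, -0.314, -0.021], [0.033, 0.164, -0.986]]
contact_force: [7.4, 13.5, -5.8]
grip_width: 0.007
```

```bash
python3 look.py scene s17 220 350 170 290; python3 look.py top t17 260 440 140 290; python3 ang.py last_scene.npz last_top.npz
```

```text
last_scene.npz (671, np.float64(-0.4149999999999999), np.float64(0.2767100192931272))
last_top.npz (601, np.float64(-0.4049999999999999), np.float64(0.041326050977744534))
```

View pics/s17.png

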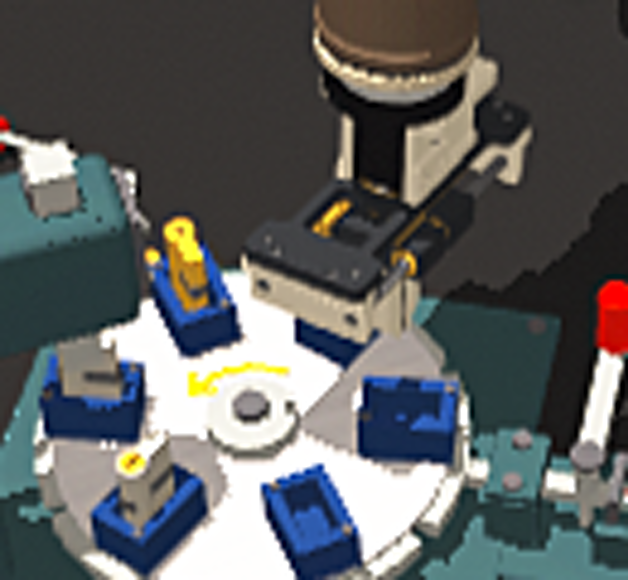

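>>> move_arm:
  commands:
    - {"tx":-0.007,"ty":-0.0078,"tz":-0.002,"twist":0.5,"gripper":255}
    - {"tx":-0.0066,"ty":-0.0082,"tz":-0.002,"twist":0.5,"gripper":255}
    - {"tx":-0.0062,"ty":-0.0084,"tz":-0.002,"twist":0.5,"gripper":255}
    - {"tx":-0.0058,"ty":-0.0086,"tz":-0.002,"twist":0.5,"gripper":255}

```text
time_s: 20.73
tcp_pos: [0.4968, -0.0728, 0.0572]
eef_rot: [[0.138, 0.973, 0.183], [0.989, -0.144, 0.019], [0.045, 0.178, -0.983]]
contact_force: [8.6, 13.4, -7.2]
grip_width: 0.008
```

```bash
python3 look.py scene s18 220 350 170 290; python3 ang.py last_scene.npz
```

```text
last_scene.npz (663, np.float64(-0.18499999999999972), np.float64(0.2733026571587119))
```

View pics/s18.png

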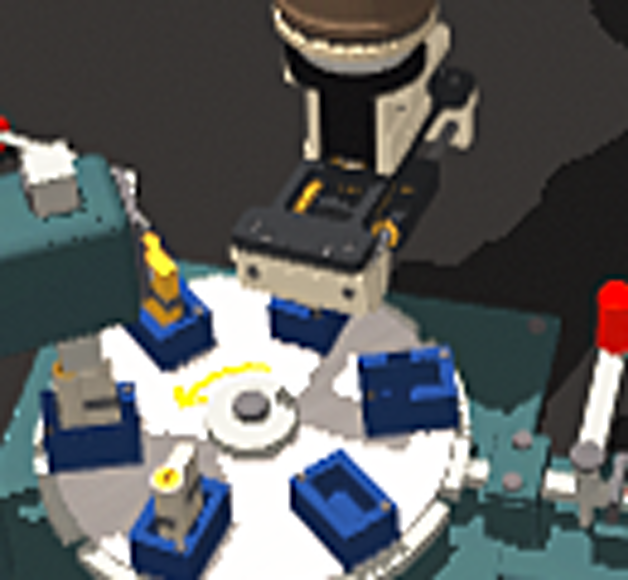

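>>> move_arm:
  commands:
    - {"tx":-0.0044,"ty":-0.0076,"tz":-0.005,"twist":0.1,"gripper":255}
    - {"tx":-0.0042,"ty":-0.0077,"tz":-0.004,"twist":0.1,"gripper":255}

```text
time_s: 20.95
tcp_pos: [0.4936, -0.0815, 0.0552]
eef_rot: [[0.112, 0.975, 0.191], [0.992, -0.119, 0.028], [0.05, 0.186, -0.981]]
contact_force: [0.5, 15.5, 12.3]
grip_width: 0.003
```

```bash
python3 look.py scene s19 220 350 170 290; python3 ang.py last_scene.npz
```

```text
last_scene.npz (665, np.float64(-0.07999999999999963), np.float64(0.30778598969904425))
```

>>> move_arm:
  commands:
    - {"tx":-0.0036,"ty":-0.007,"tz":0,"twist":0,"gripper":255}

```text
time_s: 21.08
tcp_pos: [0.4915, -0.085, 0.0567]
eef_rot: [[0.107, 0.975, 0.193], [0.993, -0.115, 0.032], [0.053, 0.188, -0.981]]
contact_force: [3.1, 9.7, -4.3]
grip_width: 0.006
```

>>> move_arm:
  commands:
    - {"tx":-0.003,"ty":-0.0065,"tz":-0.001,"twist":0,"gripper":255}

```text
time_s: 21.17
tcp_pos: [0.4899, -0.0892, 0.0576]
eef_rot: [[0.105, 0.975, 0.195], [0.993, -0.113, 0.033], [0.054, 0.19, -0.98]]
contact_force: [5.1, 11.3, -4.1]
grip_width: 0.006
```

```bash
python3 look.py scene s20 220 400 170 320; python3 ang.py last_scene.npz; python3 - <<'E'
from h import *
for n in ("scene0.npz","last_scene.npz"):
    c=dict(np.load(n));b=c["pixels"].astype(int); m=(b[...,2]>130)&(b[...,1]<70)&(b[...,0]<70); m[:,:340]=0;m[:,375:]=0;m[:262]=0;m[285:]=0
    v,u=np.nonzero(m); print(n,u.mean(),v.mean(),u.max(),u.min(),len(u))
from rig import robot; print(robot.sense()['contact_force'],robot.sense()['tcp_pos'])
E
```

```text
last_scene.npz (687, np.float64(0.015000000000000457), np.float64(0.2876117507802495))
scene0.npz 354.8666666666667 273.3333333333333 361 347 30
last_scene.npz 355.03225806451616 273.4516129032258 361 347 31
[ 3.98000505  9.67842678 -4.23012068] [ 0.48981624 -0.08927292  0.05766415]
```

View pics/s20.png

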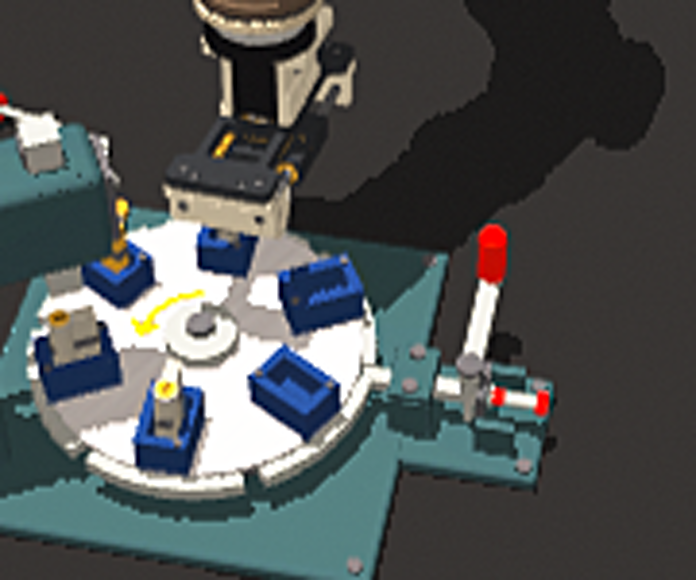

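>>> move_arm:
  commands:
    - {"tx":0.006,"ty":0.013,"tz":0,"twist":0,"gripper":255}
    - {"tx":0,"ty":0.002,"tz":0.03,"twist":0,"gripper":255}
    - {"tx":0,"ty":0,"tz":0.05,"twist":0,"gripper":255}
    - {"tx":0,"ty":0,"tz":0.05,"twist":0,"gripper":255}
    - {"tx":-0.02,"ty":0.03,"tz":0.04,"twist":0,"gripper":255}
    - {"tx":-0.03,"ty":0.04,"tz":0.01,"twist":0,"gripper":255}
    - {"tx":-0.03,"ty":0.04,"tz":0,"twist":0,"gripper":255}
    - {"tx":0,"ty":0.04,"tz":0,"twist":0,"gripper":255}

```text
time_s: 21.88
tcp_pos: [0.4301, 0.0307, 0.2169]
eef_rot: [[0.125, 0.97, 0.211], [0.991, -0.134, 0.027], [0.054, 0.205, -0.977]]
contact_force: [0.5, -0.6, -2.3]
grip_width: 0.006
```

```bash
python3 look.py scene s21 180 400 160 320; python3 look.py top t21 220 460 130 310; python3 ang.py last_scene.npz last_top.npz; python3 - <<'E'
from h import *
for n in ("scene0.npz","last_scene.npz"):
    c=dict(np.load(n));b=c["pixels"].astype(int); m=(b[...,2]>130)&(b[...,1]<70)&(b[...,0]<70); m[:,:340]=0;m[:,375:]=0;m[:262]=0;m[285:]=0
    v,u=np.nonzero(m); print(n,u.mean(),v.mean(),u.max(),u.min(),len(u))
E
```

```text
last_scene.npz (736, np.float64(0.010000000000000453), np.float64(0.3446012564117847))
last_top.npz (898, np.float64(0.0050000000000004485), np.float64(0.06343646532050223))
scene0.npz 354.8666666666667 273.3333333333333 361 347 30
last_scene.npz 354.8666666666667 273.3333333333333 361 347 30
```

View pics/s21.png

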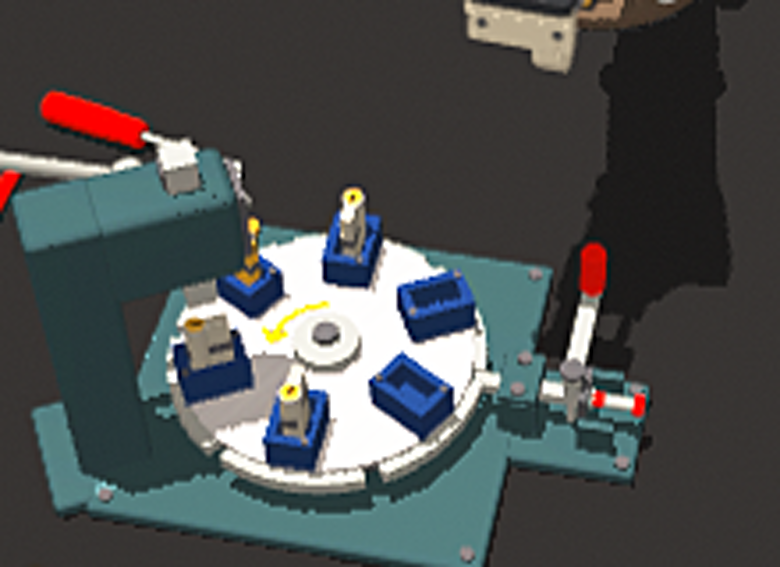

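View pics/t21.png

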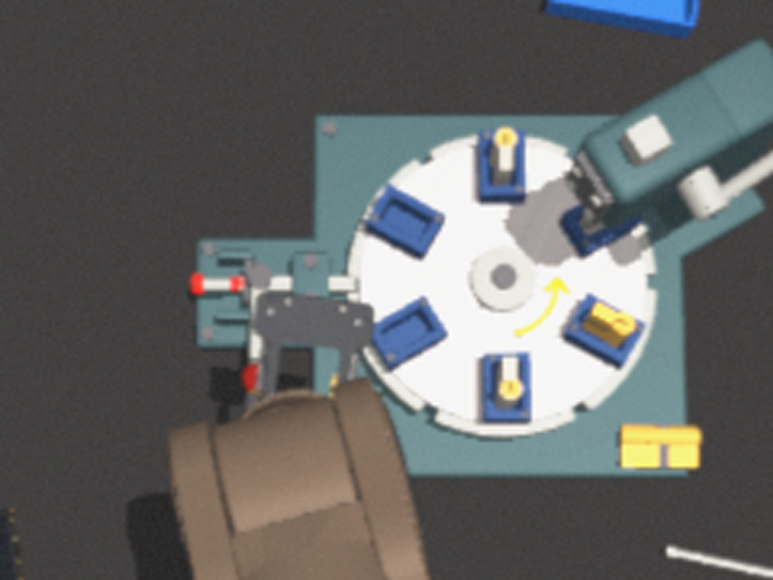

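```bash
python3 -c "
from rig import robot; print(robot.hand_in())"
```

```text
the job is handed in; nothing more can be done
None
```

I indexed the table one station anticlockwise and locked it, and handed the job in at about 22 s. `hand_in()` reports no verdict, so success rests on my own checks.

**What I did**
1. I parked the bolt by swinging the lever out to its stop at about 1.75 rad.
2. I pushed the table anticlockwise with the bolt parked to about 0.35–0.39 rad.
3. I swung the lever back in to about 0.03–0.05 rad.
4. I pushed on at the block's side face with about 10–16 N until the bolt dropped in, then backed the arm clear.

**Last checks**
- **Bolt:** the red tail button is on exactly the same pixels as at the start, so the bolt is seated. While it was riding on the rim, the button sat about 3 pixels further out.
- **Table:** the two cameras read about 1.05 and 1.06 rad. The same fit read about -0.015 rad at the start, so the true turn could be up to about 1.07. That is inside the allowed 1.012–1.082 and close to the edge of the lock's play.
- **Cylinders and surroundings:** all four cylinders stand in their nests. The spare cylinder is in place. I did not re-check the other bystanders, which were mostly out of view in the final pictures.
- **Contact:** the arm is clear of everything; the tool force reads about 2 N, close to zero.

**What went wrong or disagreed**
- **First lever attempt:** the knob slipped out of the loosely closed jaws. I went back and gripped it.
- **First table push:** it rode too high and most likely pushed on the cylinder in that nest, at only 1–2 N. The fingertips looked about 20 mm above the TCP, where the description puts them 11 mm ahead of it. I lowered the tool and pushed on the block instead.
- **Tool tilt:** the tool drifted to about 12° off vertical over the run, with no visible effect on the result.
- **Feel for the stop:** I did not push again to feel the stop. I judged the drop-in by camera instead.

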